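# Load LED modules into the burn-in case and lock the dimmer

## Robot

A 6-joint arm with a two-finger parallel gripper is mounted at the origin on the work surface. World frame = base frame: x ahead of the robot, y to its left, z up, the work surface at z = 0. Lengths are in m, angles in rad, forces in N, time in s.
With the tool pointing down it reaches from about 0.35 to 0.775 m from the base axis. Payload 7.3 kg.
Tool frame: the origin (TCP) lies on the mounting face of the last link; the fingertips stand 178 mm ahead of it and the grasp point (between the pads) lies 159 mm ahead of it (robot.tcp_to_tips is the distance from the TCP to the fingertips, in m); z points along the fingers, y is the direction in which the jaws open and shut (so a half turn about z gives the same grasp; the last joint's range is limited). The gripper opens to 92 mm and grips with 3 to 60 N. Pads are 19 mm wide; open, the fingers measure 130 mm over their backs; the gripper's body (75 mm by 190 mm) begins 47 mm behind the grasp point.
Start: joints at [-1.258, 0.342, 1.524, -0, 1.275, -0.146], TCP at [0.233, -0.471, 0.405] pointing down, gripper open.
Joint ranges: [-2.53, 2.53], [-0.77, 2.02], [0.04, 2.7], [-1, 4.14], [0.28, 2.66], [-3.11, 3.11]. Speed limits (rad/s): [2.57, 2.57, 3.14, 3.14, 3.14, 3.14].

## Interface

Orientations are given as [roll, pitch, yaw] about the fixed x, y, z axes, in that order (R = Rz(yaw) Ry(pitch) Rx(roll)).
In Python, from cell import robot, viewer gives the robot as it stands.
- The arm moves only by the shell command python3 -m creep 'ROWS' [OPENING] [FORCE]. ROWS is JSON, a list that holds one entry, the list of rows, each a list of 6 numbers: the shift along the world's x, y, z in mm, then the turn, a rotation vector about the world's x, y, z in degrees. A call has 1 to 5 rows; each row shifts and turns the pose as measured when the row begins; what a row does not reach is not made up. A row lasts 1/12 s, in which the tool goes at most 41.7 mm and 7.16 degrees, less where a joint would pass 70% of its speed; a pose out of reach is approached as far as the arm can. A call with a gripper value outside its range is refused whole. OPENING is the closure, from -1 (fully open) to 1 (shut), set as the call begins (- or left out, the last holds). The fingers move at their own pace and stop on an object; FORCE is the grip in N (left out, the last holds). Time passes only in rows, so rows that do not move let the fingers close. It gives the time, the measured TCP pose, the force and the opening at its end, in the units of the state.
- robot.observe(): the state, without advancing time (a new reading comes with each control period).
- viewer.read_camera(name): name is "scene" or "side" or "wrist"; returns the picture (384x512x3 uint8, blue, green, red); there is no depth.
- viewer.camera_model(name): a dict with "fx", "fy", "cx", "cy" (pixels), "pose" (4x4, takes a point from camera to world coordinates); the wrist camera has in their place "mount" (4x4, takes a point from camera to tool coordinates, whose origin is the TCP and whose axes are the flange's). Camera axes: x right, y up, looking along -z (the intrinsics and any distortion apply to the point x, -y, -z); pixel columns grow to the right and rows downward; lengths in m; the calibration is good to about 2 mm. A picture is of the moment at which its call begins: read the wrist's pose just before it. camera_model takes no time and is no camera call.
- robot.hand_in(): hands the job in, once; it reports no verdict.
The state is a dict: "time": time; "qpos": joint angles; "qvel": joint speeds; "joint_efforts": joint torques, N m; "tool_pos": TCP position; "tool_rot": TCP orientation; "contact_force": force on the tool from outside, world axes, zero at the start; "torque": the same for the moment, N m; "opening": finger opening in m.
Only numpy, scipy, OpenCV 4.12 (cv2) and the standard library are available. Lean on these libraries where they do the work, as an engineer would, in place of code of your own. Each camera call takes 0.05 s, during which the arm holds its last target. There are 200 camera calls.

## Task

Press the button in front of the closed test case so that its sprung lid pops ajar, put the gripper on the lid to steady it until it is still, then swing it gently right back so that it leans open by itself. Set every round finned LED module that stands on the counter upright on the floor of the case, gently, one to a bay, and shut the lid until it latches. Only then turn the dimmer knob on the white unit until its pointer stands at the mark on the ring, and slide the lock fully home around the knob; leave the floodlight and the carton where they are.

Things in the scene. Friction and masses are not known exactly. Their poses are not given: they have to be found in the camera images.
- case_floor (a point): Test case, fixed: open-topped grey box 224 (x) x 240 (y) x 75 mm high, walls 6 mm, inner floor 6 mm above the counter, divided by a cross of 4 mm thick, 26 mm high (above the counter) dividers into 2 x 2 bays of 104 x 112 mm; this point is the middle of the inner floor. Axes: x from the button side to the lid hinge (away from the robot), y left, z up.
- bay0 (a point): Middle of the floor of the bay nearer the button, right (-y)
- bay1 (a point): Middle of the floor of the bay nearer the button, left (+y)
- bay2 (a point): Middle of the floor of the bay nearer the hinge, right (-y)
- bay3 (a point): Middle of the floor of the bay nearer the hinge, left (+y)
- release_top (a point): Top centre of the round white push button (36 mm across, 9 mm travel straight down, about 5 N at the bottom, top 85 mm above the counter) on a black ledge (56 mm wide, 60 mm high) before the case. Pressed more than about 7 mm it draws back the hook that holds the lid, and the lid springs up. The lid's free edge is 48 mm from the button's centre.
- lid (a joint): Lid angle (rad): 0 shut and latched. Released, it springs up and wobbles about 0.5. Above 1.0 it is a free weight (260 g) that falls back onto the spring until past upright (1.57), then leans on its stop at 1.66. To shut: push it down near the free edge, about 10 N at the end, to 0 or just below (stop at -0.012); the hook then snaps over its catch and holds it.
- lid_hinge (a point): Middle of the lid's hinge axis, which runs along the case's y, 80 mm above the counter. A small steel spring arm (30 x 10 mm) sits under the lid here and stands up to about 25 mm above the rim, between the two far bays, when the lid is open.
- lid_edge (a point): Middle of the lid's free edge, 239 mm from the hinge, half-way through the 8 mm thick, 236 mm wide aluminium plate; x axis runs from this edge to the hinge, z out of the lid's upper face. A 30 mm wide steel catch hangs 19 mm below the plate at the middle of this edge.
- module0_mid (a point): Round LED module standing on its lens flange: flange 76 mm across and 8 mm high, finned body 52 mm across above it, 62 mm high overall, 250 g. This point is on its axis half-way up, 31 mm above its underside; z is its axis, up. Grip the finned body. May be absent (None).
- module1_mid (a point): Same kind of module; may be absent
- module2_mid (a point): Same kind of module; may be absent
- module3_mid (a point): Same kind of module; may be absent
- knob (a joint): Dimmer knob angle (rad, 0 to 2.4), growing anticlockwise seen from above; stays where it is left
- knob_grip (a point): On the knob's axis, at half the height of its black bar grip (60 long, 14 wide, 32 mm high); x axis along the bar towards the pointer. Axis vertical.
- pointer (a point): Tip of the white pointer on one end of the knob's bar (a white line runs to it along the bar's top), 40 mm from the axis
- mark (a point): The black mark on the steel ring under the knob, 40 mm from the knob axis; the ring is stiff and stays put
- lock (a joint): Slide of the lock (m): 0 free, 0.050 fully home with its fork around the knob's neck; stiff (about 2 N), stays where it is left
- lock_tab (a point): Centre of the lock's upright steel tab, 40 mm wide (x), 8 mm thick (y), 40 mm high, standing on the lock's plate; the lock slides along this point's own -y, towards the knob. Its plate's upper face is 20 mm below this point.
- floodlight: Bystander: black square floodlight 152 x 130 x 37 mm lying on the counter, origin under its centre; leave alone
- carton: Bystander: cardboard carton 100 x 130 x 90 mm, origin under its centre; leave alone
There are look-alikes about, which are no part of the job. What is shaped like the part that bears module2_mid but orange is not meant.

How it is judged:
On the way, in this order (a step that is already met when the one before it is completed fails the run):
1. the lid has popped up, the lock of the dimmer still free (value of joint lid above 0.3 rad and value of joint lock below 0.01 m), for 0.02 s.
2. the gripper's fingers are on the lid and it is still (contact force between the fingers and lid above 0.15 N and value of joint lid above 0.2 rad and velocity of joint lid between -0.15 and 0.15 rad/s), for 0.3 s.
3. the lid leans right back by itself, still and let go (value of joint lid above 1.6 rad and contact force between the fingers and lid below 0.05 N and velocity of joint lid between -0.15 and 0.15 rad/s), for 0.2 s.
4. all modules present stand upright on the floor of the case, let go (z of module0_mid in the frame of case_floor between 0.025 and 0.036 m and x of module0_mid in the frame of case_floor between -0.1 and 0.1 m and y of module0_mid in the frame of case_floor between -0.11 and 0.11 m and angle between each of module0_mid, module1_mid, module2_mid, module3_mid's own z axis and vertical below 0.1 rad and z of module1_mid in the frame of case_floor between 0.025 and 0.036 m and x of module1_mid in the frame of case_floor between -0.1 and 0.1 m and y of module1_mid in the frame of case_floor between -0.11 and 0.11 m and z of module2_mid in the frame of case_floor between 0.025 and 0.036 m and x of module2_mid in the frame of case_floor between -0.1 and 0.1 m and y of module2_mid in the frame of case_floor between -0.11 and 0.11 m and z of module3_mid in the frame of case_floor between 0.025 and 0.036 m and x of module3_mid in the frame of case_floor between -0.1 and 0.1 m and y of module3_mid in the frame of case_floor between -0.11 and 0.11 m and contact force between the fingers and module0 below 0.05 N and contact force between the fingers and module1 below 0.05 N and contact force between the fingers and module2 below 0.05 N and contact force between the fingers and module3 below 0.05 N), for 0.2 s.
5. the lid is shut and latched: it stays shut with the gripper off it (value of joint lid below 0.03 rad and velocity of joint lid between -0.15 and 0.15 rad/s and contact force between the fingers and lid below 0.05 N), for 0.3 s.
6. the knob's pointer stands at the mark, the lock still open (horizontal distance between pointer and mark below 0.006 m and value of joint lock below 0.02 m), for 0.2 s.
7. the lock is fully home with the pointer at the mark (value of joint lock above 0.045 m and horizontal distance between pointer and mark below 0.006 m), for 0.2 s.
At the end, for the whole second after the job is handed in: every module present stands upright (within 0.1 rad) on the case's floor, one to a bay; the lid is shut and latched (below 0.03 rad); the pointer is within 6 mm of the mark and the lock at least 45 mm along its 50 mm slide (all of step 7 and z of module0_mid in the frame of case_floor between 0.025 and 0.036 m and x of module0_mid in the frame of case_floor between -0.1 and 0.1 m and y of module0_mid in the frame of case_floor between -0.11 and 0.11 m and angle between each of module0_mid, module1_mid, module2_mid, module3_mid's own z axis and vertical below 0.1 rad and z of module1_mid in the frame of case_floor between 0.025 and 0.036 m and x of module1_mid in the frame of case_floor between -0.1 and 0.1 m and y of module1_mid in the frame of case_floor between -0.11 and 0.11 m and z of module2_mid in the frame of case_floor between 0.025 and 0.036 m and x of module2_mid in the frame of case_floor between -0.1 and 0.1 m and y of module2_mid in the frame of case_floor between -0.11 and 0.11 m and z of module3_mid in the frame of case_floor between 0.025 and 0.036 m and x of module3_mid in the frame of case_floor between -0.1 and 0.1 m and y of module3_mid in the frame of case_floor between -0.11 and 0.11 m and value of joint lid below 0.03 rad and velocity of joint lid between -0.15 and 0.15 rad/s); the robot touches nothing.
It fails at once if the floodlight is moved more than 3 cm (distance of floodlight from where it was at the start of the episode above 0.03 m).
It fails at once if the carton is moved more than 3 cm (distance of carton from where it was at the start of the episode above 0.03 m).
It fails at once if the lid is flung against its open stop (faster than 3 rad/s) (value of joint lid above 1.5 rad and velocity of joint lid above 3 rad/s).
It fails at once if a module is dropped into the case (faster than 0.7 m/s) ((z of module0_mid in the frame of case_floor below 0.06 m and x of module0_mid in the frame of case_floor between -0.1 and 0.1 m and y of module0_mid in the frame of case_floor between -0.11 and 0.11 m and linear speed of module0 above 0.7 m/s) or (z of module1_mid in the frame of case_floor below 0.06 m and x of module1_mid in the frame of case_floor between -0.1 and 0.1 m and y of module1_mid in the frame of case_floor between -0.11 and 0.11 m and linear speed of module1 above 0.7 m/s) or (z of module2_mid in the frame of case_floor below 0.06 m and x of module2_mid in the frame of case_floor between -0.1 and 0.1 m and y of module2_mid in the frame of case_floor between -0.11 and 0.11 m and linear speed of module2 above 0.7 m/s) or (z of module3_mid in the frame of case_floor below 0.06 m and x of module3_mid in the frame of case_floor between -0.1 and 0.1 m and y of module3_mid in the frame of case_floor between -0.11 and 0.11 m and linear speed of module3 above 0.7 m/s)).
Of module0, module1, module2, module3 only 2 to 4 are there at a start; the rules pass over those that are not, and their reading is None.
At some moment in a run one of module0, module1, module2, module3 may be knocked a few centimetres aside while the robot is not near it.
It also fails if it takes over 210 s, if anything falls off the work surface, if the arm or the gripper's body presses on something with over 40 N, if the wrist force passes 120 N, or if a joint passes its speed limit or range.

## Working session

There is one attempt and no reset: what is moved stays moved. The work goes in short steps, Python scripts to look and compute and a shell command to move; the robot and the scene stay as the last step left them, time stands still between calls to the robot, and variables do not carry over. Pictures are saved under pics/ and viewed, about 12 in all and at most 16, crops included, and the job is handed in when it is done.

```bash
ls; mkdir -p pics; cat > h.py <<'E'
import numpy as np, cv2, sys
from scipy.spatial.transform import Rotation as R
from cell import robot, viewer
def cam(name, im=True):
    s=robot.observe(); m=viewer.camera_model(name)
    if 'pose' in m: P=np.array(m['pose'])
    else:
        T=np.eye(4); T[:3,:3]=R.from_euler('xyz',s['tool_rot']).as_matrix(); T[:3,3]=s['tool_pos']; P=T@np.array(m['mount'])
    return (viewer.read_camera(name) if im else None), m, P
def ray(m,P,u,v):
    d=P[:3,:3]@np.array([(u-m['cx'])/m['fx'],-(v-m['cy'])/m['fy'],-1.]); return P[:3,3],d
def onz(m,P,u,v,z):
    o,d=ray(m,P,u,v); return o+d*(z-o[2])/d[2]
def proj(m,P,X):
    p=P[:3,:3].T@(np.array(X)-P[:3,3]); return m['cx']+m['fx']*p[0]/-p[2], m['cy']-m['fy']*p[1]/-p[2]
E
python3 - <<'E'
from h import *
for n in('scene','side','wrist'):
    im,m,P=cam(n); cv2.imwrite(f'pics/{n}0.png',im); print(n,{k:v for k,v in m.items() if k not in('pose','mount')},np.round(P,3).tolist())
a,b=cv2.imread('pics/scene0.png'),cv2.imread('pics/side0.png')
print(robot.observe())
E
```

```text
pics
scene {'fx': 498.9799894636833, 'fy': 498.9799894636833, 'cx': 260.5939158493649, 'cy': 190.4059491410228} [[0.873, -0.369, 0.32, 1.023], [0.489, 0.668, -0.562, -0.798], [-0.006, 0.647, 0.763, 1.2], [0.0, 0.0, 0.0, 1.0]]
side {'fx': 378.3087322371534, 'fy': 378.3087322371534, 'cx': 261.3344815499104, 'cy': 194.1831814900156} [[-0.994, 0.046, -0.095, 0.479], [-0.103, -0.621, 0.777, 0.728], [-0.023, 0.782, 0.623, 0.667], [0.0, 0.0, 0.0, 1.0]]
wrist {'fx': 272.70939801356, 'fy': 272.70939801356, 'cx': 257.9683415774966, 'cy': 188.39509785176315} [[0.443, 0.859, 0.256, 0.302], [-0.896, 0.425, 0.125, -0.437], [-0.001, -0.285, 0.959, 0.384], [0.0, 0.0, 0.0, 1.0]]
{'time': 0.15, 'qpos': array([-1.25798941e+00,  3.42560038e-01,  1.52479787e+00, -1.25767017e-05,
        1.27539295e+00, -1.46003014e-01]), 'qvel': array([-6.45505234e-05, -8.95272738e-05, -9.26140670e-04, -1.06146284e-03,
       -5.59215553e-04,  1.16614910e-03]), 'joint_efforts': array([ 1.23916921e-03, -4.31467366e+01, -2.44355267e+01,  7.17484765e-02,
        5.37272100e-02, -6.35333663e-05]), 'tool_pos': array([ 0.23249869, -0.47060013,  0.40420576]), 'tool_rot': array([-3.14044502e+00, -1.56601435e-04,  4.58813514e-01]), 'contact_force': array([-0.01185106,  0.14841331, -0.12979292]), 'torque': array([-0.00598473,  0.0404768 , -0.02746435]), 'opening': 0.09190909224909764}
```

View pics/scene0.png

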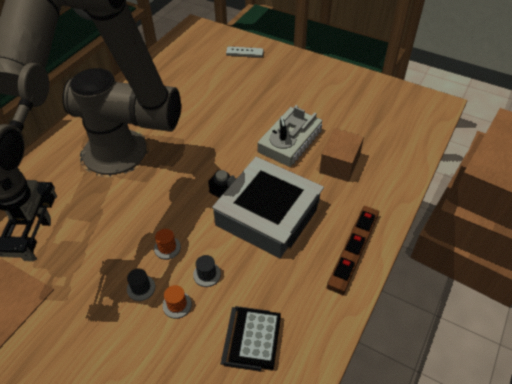

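View pics/side0.png

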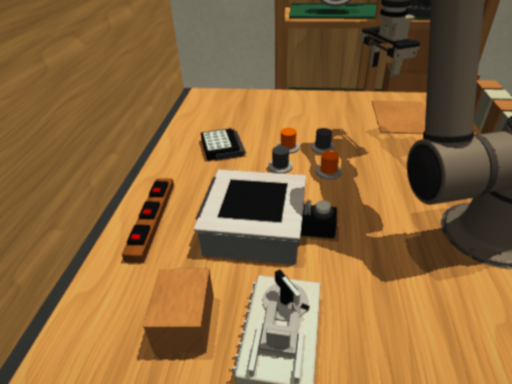

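The scene shows black finned modules at (139,283) and (206,269) and orange look-alikes at (166,243) and (175,300). The case is at (268,203), its button at (222,183), the dimmer at (290,135), the carton at (342,155) and the floodlight at (252,338). The two black modules fit the description because orange ones are excluded. I'll confirm that in enlarged crops.

```bash
python3 - <<'E'
import cv2, numpy as np
a=cv2.imread('pics/scene0.png'); 
c1=cv2.resize(a[95:325,110:330],None,fx=2.6,fy=2.6,interpolation=cv2.INTER_CUBIC)
cv2.imwrite('pics/c1.png',c1)
b=cv2.imread('pics/side0.png')
c2=cv2.resize(b[120:384,190:350],None,fx=2.25,fy=2.25,interpolation=cv2.INTER_CUBIC)
cv2.imwrite('pics/c2.png',c2)
print(c1.shape,c2.shape)
E
```

```text
(598, 572, 3) (594, 360, 3)
```

View pics/c1.png

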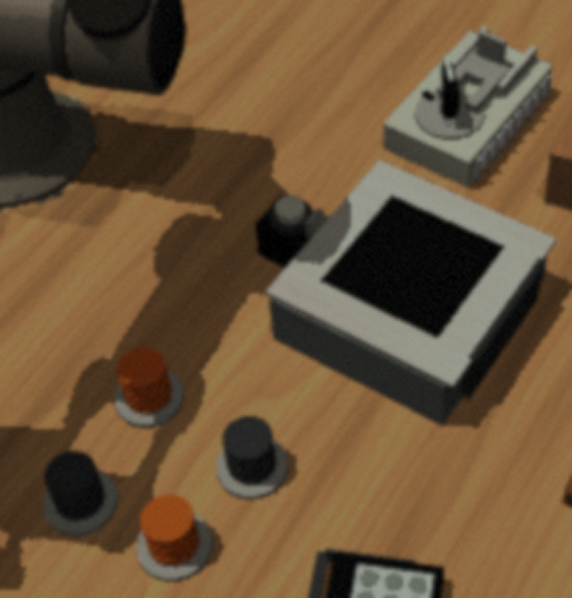

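View pics/c2.png

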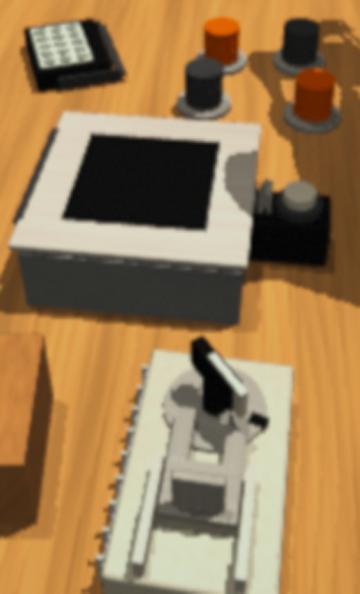

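```bash
cat >> h.py <<'E'
def tri(*rs):
    A=np.zeros((3,3));b=np.zeros(3)
    for o,d in rs:
        d=d/np.linalg.norm(d);M=np.eye(3)-np.outer(d,d);A+=M;b+=M@o
    return np.linalg.solve(A,b)
E
python3 - <<'E'
from h import *
_,ms,Ps=cam('scene',0);_,md,Pd=cam('side',0)
S=lambda u,v:(u/2.6+110,v/2.6+95); D=lambda u,v:(u/2.25+190,v/2.25+120)
z={'lidA(near,left)':(S(382,160),None,.084),'lidB':(S(555,240),None,.084),'lidC':(S(455,383),None,.084),'lidD':(S(270,292),None,.084),
'lidA2':(None,D(243,268),.084) if 0 else (None,D(246,250),.084),'lidB2':(None,D(16,244),.084),'lidC2':(None,D(58,113),.084),'lidD2':(None,D(261,124),.084),
'button':(S(293,207),D(301,188),.085),'mod1top':(S(248,434),D(204,70),.062),'mod2top':(S(73,468),D(300,29),.062),
'or1':(S(142,363),D(316,80),.062),'or2':(S(167,514),D(222,25),.062),
'mark':(S(428,96),D(258,421),None),'tabtop':(S(492,42),D(200,470),None),'knobtop':(S(447,70),D(215,368),None),
'platecornernear':(S(385,122),None,.04),'cartontop':(None,None,None)}
for k,(s,d,h) in z.items():
    o=[]
    if s and h: o.append(('s',np.round(onz(ms,Ps,*s,h),3)))
    if d and h: o.append(('d',np.round(onz(md,Pd,*d,h),3)))
    if s and d: o.append(('tri',np.round(tri(ray(ms,Ps,*s),ray(md,Pd,*d)),3)))
    print(k,*o)
E
```

```text
lidA(near,left) ('s', array([0.477, 0.14 , 0.084]))
lidB ('s', array([0.71 , 0.125, 0.084]))
lidC ('s', array([ 0.701, -0.103,  0.084]))
lidD ('s', array([ 0.468, -0.095,  0.084]))
lidA2 ('d', array([0.471, 0.124, 0.084]))
lidB2 ('d', array([0.698, 0.133, 0.084]))
lidC2 ('d', array([ 0.701, -0.094,  0.084]))
lidD2 ('d', array([ 0.459, -0.089,  0.084]))
button ('s', array([0.424, 0.023, 0.085])) ('d', array([0.415, 0.026, 0.085])) ('tri', array([0.419, 0.025, 0.082]))
mod1top ('s', array([ 0.538, -0.249,  0.062])) ('d', array([ 0.535, -0.237,  0.062])) ('tri', array([ 0.535, -0.246,  0.056]))
mod2top ('s', array([ 0.406, -0.368,  0.062])) ('d', array([ 0.405, -0.355,  0.062])) ('tri', array([ 0.404, -0.366,  0.057]))
or1 ('s', array([ 0.39 , -0.229,  0.062])) ('d', array([ 0.388, -0.223,  0.062])) ('tri', array([ 0.388, -0.228,  0.059]))
or2 ('s', array([ 0.519, -0.364,  0.062])) ('d', array([ 0.516, -0.36 ,  0.062])) ('tri', array([ 0.517, -0.363,  0.06 ]))
mark ('tri', array([0.456, 0.295, 0.051]))
tabtop ('tri', array([0.502, 0.377, 0.101]))
knobtop ('tri', array([0.489, 0.29 , 0.113]))
platecornernear ('s', array([0.425, 0.237, 0.04 ]))
cartontop
```

```bash
python3 -m creep '[[[14,38,0,0,0,-5.3],[14,38,0,0,0,-5.3],[14,38,0,0,0,-5.3],[14,38,0,0,0,-5.3],[14,38,0,0,0,-5.3]]]' 1 20; python3 -m creep '[[[14,38,0,0,0,0],[14,38,0,0,0,0],[14,38,0,0,0,0],[14,38,0,0,0,0],[14,38,0,0,0,0]]]'
```

```text
time: 0.57
tool_pos: [0.3009, -0.2803, 0.4012]
tool_rot: [-3.139, 0.002, -0.032]
contact_force: [2.1, 0.6, 0.5]
opening: 0.063
time: 0.98
tool_pos: [0.3698, -0.0834, 0.401]
tool_rot: [-3.139, 0.002, -0.042]
contact_force: [1.7, -0.4, -0.4]
opening: 0.0297
```

```bash
python3 -m creep '[[[10,27,-12,0,0,0.3],[10,27,-12,0,0,0.3],[10,27,-12,0,0,0],[10,27,-12,0,0,0],[5,2,-10,0,0,0]]]'; python3 - <<'E'
from h import *
im,m,P=cam('wrist'); cv2.imwrite('pics/w1.png',im); np.save('w1.npy',P); print(robot.observe()['tool_pos'],robot.observe()['tool_rot'])
for n,X in dict(button=(.419,.025,.085),ledA=(.467,.14,.084),edge=(.467,.022,.084),tips=tuple((P@np.linalg.inv(np.array(m['mount'])))[:3]@[0,0,.178,1])).items(): print(n,np.round(proj(m,P,X)))
E
```

```text
time: 1.4
tool_pos: [0.416, 0.0383, 0.3432]
tool_rot: [-3.139, -0.006, -0.024]
contact_force: [-0.5, -0.6, 0.1]
opening: 0.0007
[0.41612474 0.03731806 0.3415749 ] [-3.13958223e+00 -2.98365339e-03 -2.37561688e-02]
button [272. 193.]
ledA [140. 143.]
edge [275. 140.]
tips [256. 234.]
```

View pics/w1.png

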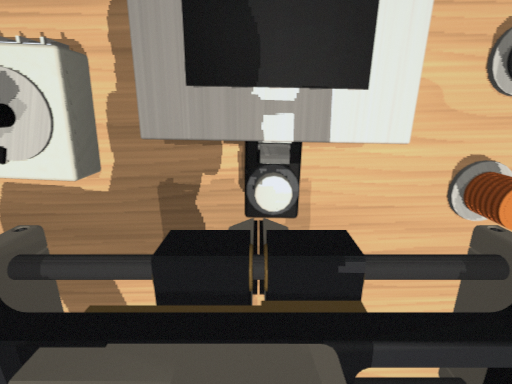

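The button is at (273,193), as predicted. The lid's near edge runs from (141,138) to (411,143).

```bash
python3 - <<'E'
from h import *
_,m,_=cam('wrist',0);P=np.load('w1.npy')
b=onz(m,P,273,193,.085);A=onz(m,P,141,138,.084);B=onz(m,P,411,143,.084);print(b,A,B,(A+B)/2,np.degrees(np.arctan2(A[0]-B[0],A[1]-B[1])))
for uv in((130,2),(434,2)): print(onz(m,P,*uv,.084))
E
```

```text
[0.41935414 0.0241826  0.085     ] [0.47164836 0.13820134 0.084     ] [ 0.46179352 -0.09624207  0.084     ] [0.46672094 0.02097963 0.084     ] 2.4070150731194384
[0.57403386 0.13183859 0.084     ]
[ 0.56828142 -0.09957395  0.084     ]
```

```bash
python3 -m creep '[[[3,-12,-25,0,0,0],[0,0,-25,0,0,0],[0,0,-20,0,0,0],[0,0,-5,0,0,0]]]'
```

```text
time: 1.78
tool_pos: [0.4196, 0.0251, 0.2655]
tool_rot: [-3.141, -0.006, -0.02]
contact_force: [-0.5, 0.0, -0.5]
opening: 0.0002
```

```bash
python3 -m creep '[[[0,0,-6,0,0,0],[0,0,-5,0,0,0],[0,0,0,0,0,0]]]'; python3 - <<'E'
from h import *
im,m,P=cam('side'); cv2.imwrite('pics/s1.png',im)
E
python3 -m creep '[[[-10,0,15,0,0,0],[-10,0,25,0,0,0],[0,0,0,0,0,0],[0,0,0,0,0,0]]]'; python3 - <<'E'
from h import *
im,m,P=cam('side'); cv2.imwrite('pics/s2.png',im)
im2,m,P=cam('scene'); 
a=cv2.imread('pics/s1.png')
cv2.imwrite('pics/v1.png',np.hstack([cv2.resize(x[80:320,150:400],None,fx=1.6,fy=1.6) for x in (a,im)]))
E
```

```text
time: 2.03
tool_pos: [0.4198, 0.0243, 0.2548]
tool_rot: [-3.14, -0.006, -0.022]
contact_force: [-0.3, 2.0, 4.4]
opening: 0.0005
time: 2.42
tool_pos: [0.3999, 0.0236, 0.2989]
tool_rot: [-3.141, -0.011, -0.022]
contact_force: [-0.4, -0.1, -0.5]
opening: 0.0003
```

View pics/v1.png

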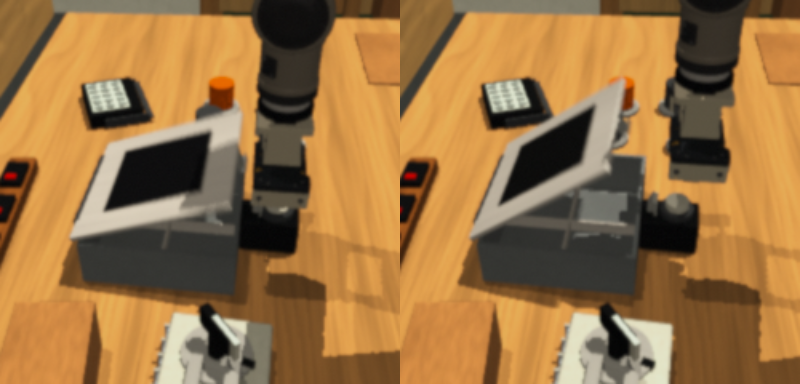

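```bash
python3 -m creep '[[[-4,-14,-4,0,-6.5,0],[-4,-14,-4,0,-6.5,0],[-4,-14,-4,0,-6.5,0],[-4,-12,-4,0,-6.5,0],[-5,0,-4,0,-6.5,0]]]';python3 -m creep '[[[-5,0,-4,0,-6.5,0],[-5,0,-4,0,-6,0],[0,0,0,0,0,0]]]'; python3 - <<'E'
from h import *
im,m,P=cam('side'); s=robot.observe();T=R.from_euler('xyz',s['tool_rot']).as_matrix(); print('tips',s['tool_pos']+T@[0,0,.178],s['qpos'])
cv2.imwrite('pics/v2.png',cv2.resize(im[80:320,150:400],None,fx=2,fy=2))
E
```

```text
time: 2.93
tool_pos: [0.3855, -0.0269, 0.2833]
tool_rot: [-3.115, -0.485, -0.019]
contact_force: [0.3, 1.4, 0.2]
opening: 0.0006
time: 3.18
tool_pos: [0.3814, -0.0296, 0.2828]
tool_rot: [-3.085, -0.561, -0.02]
contact_force: [-0.2, -0.5, -0.9]
opening: 0.0005
tips [ 0.47587669 -0.02154859  0.13210897] [-0.36599946  0.17832881  2.26020131  0.9052099   0.29937689  0.38818615]
```

View pics/v2.png

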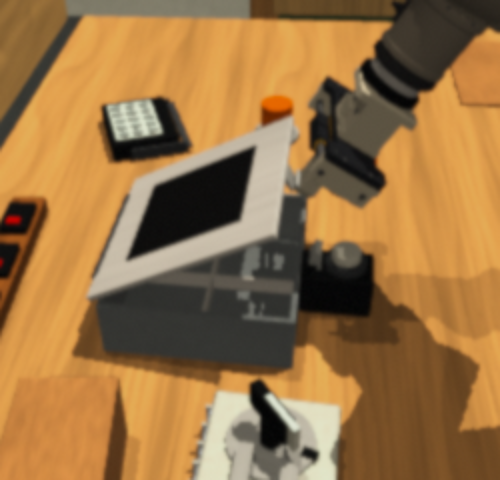

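```bash
python3 -m creep '[[[10,0,0,0,0,0],[8,0,2,0,0,0],[0,0,8,0,0,0],[0,0,8,0,0,0]]]'; python3 -m creep '[[[0,0,8,0,0,0],[0,0,8,0,0,0]]]';  python3 - <<'E'
from h import *
im,m,P=cam('side'); s=robot.observe();T=R.from_euler('xyz',s['tool_rot']).as_matrix(); print('tips',s['tool_pos']+T@[0,0,.178],s['qpos'])
cv2.imwrite('pics/v3.png',cv2.resize(im[80:320,150:400],None,fx=2,fy=2))
E
```

```text
time: 3.57
tool_pos: [0.4003, -0.0299, 0.2987]
tool_rot: [-3.086, -0.546, -0.024]
contact_force: [-0.6, -0.2, -0.9]
opening: 0.0006
time: 3.73
tool_pos: [0.4009, -0.03, 0.3145]
tool_rot: [-3.088, -0.54, -0.024]
contact_force: [-1.0, 0.1, 0.6]
opening: 0.0007
tips [ 0.49337061 -0.02306009  0.16362688] [-0.341141    0.14053885  2.16283256  0.58293092  0.39224253  0.74690667]
```

View pics/v3.png

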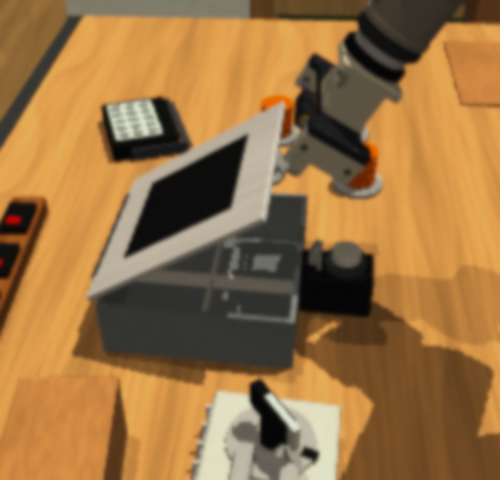

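```bash
python3 -m creep '[[[3,0,6,0,0,0],[2,0,6,0,0,0],[2,0,6,0,0,0]]]'; python3 -m creep '[[[3,0,6,0,0,0],[3,0,6,0,0,0]]]'
```

```text
time: 4.03
tool_pos: [0.4086, -0.0302, 0.333]
tool_rot: [-3.093, -0.536, -0.024]
contact_force: [0.6, -0.7, 0.1]
opening: 0.0004
time: 4.2
tool_pos: [0.4149, -0.0302, 0.3446]
tool_rot: [-3.095, -0.531, -0.025]
contact_force: [0.1, 0.5, -0.3]
opening: 0.0002
```

```bash
python3 -m creep '[[[3,0,6,0,0,0],[3,0,6,0,0,0]]]'; python3 -m creep '[[[0,0,0,0,0,0],[0,0,0,0,0,0],[0,0,0,0,0,0]]]'
```

```text
time: 4.37
tool_pos: [0.4213, -0.0304, 0.3561]
tool_rot: [-3.098, -0.527, -0.025]
contact_force: [0.6, 0.5, 0.2]
opening: 0.0001
time: 4.62
tool_pos: [0.4221, -0.0305, 0.3557]
tool_rot: [-3.101, -0.525, -0.025]
contact_force: [-0.9, -0.2, 0.8]
opening: 0.0006
```

```bash
python3 -m creep '[[[4,0,6,0,0,0],[4,0,6,0,0,0],[4,0,6,0,0,0]]]'; python3 -m creep '[[[0,0,0,0,0,0],[0,0,0,0,0,0],[0,0,0,0,0,0]]]';python3 -m creep '[[[0,0,0,0,0,0],[0,0,0,0,0,0],[0,0,0,0,0,0]]]';  python3 - <<'E'
from h import *
im,m,P=cam('side'); s=robot.observe();T=R.from_euler('xyz',s['tool_rot']).as_matrix(); print('tips',s['tool_pos']+T@[0,0,.178],s['contact_force'])
cv2.imwrite('pics/v4.png',cv2.resize(im[80:320,150:400],None,fx=2,fy=2))
im,m,P=cam('scene');cv2.imwrite('pics/v4s.png',im)
E
```

```text
time: 4.87
tool_pos: [0.4337, -0.0304, 0.3725]
tool_rot: [-3.1, -0.518, -0.027]
contact_force: [0.1, -0.3, 0.3]
opening: 0.0004
time: 5.12
tool_pos: [0.4351, -0.0306, 0.3745]
tool_rot: [-3.102, -0.522, -0.026]
contact_force: [0.5, 0.2, 0.1]
opening: 0.0005
time: 5.37
tool_pos: [0.4348, -0.0305, 0.3741]
tool_rot: [-3.101, -0.521, -0.026]
contact_force: [-0.7, -0.5, -0.6]
opening: 0.0007
tips [ 0.52339015 -0.02567724  0.21975773] [ 0.49547821 -0.48534756 -0.20023776]
```

View pics/v4.png

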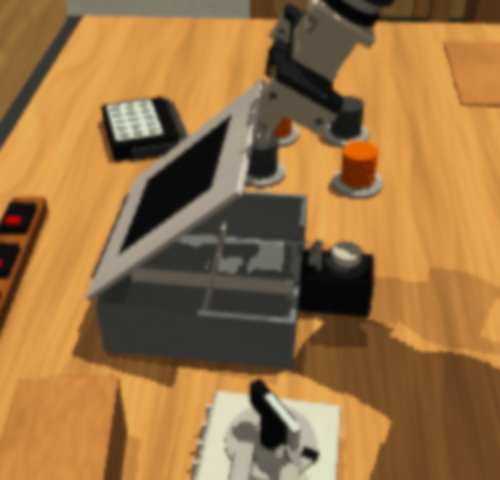

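```bash
python3 -m creep '[[[8,0,6,0,0,0],[8,0,6,0,0,0],[8,0,6,0,0,0],[8,0,6,0,0,0],[8,0,6,0,0,0]]]'; python3 -m creep '[[[9,0,5,0,0,0],[9,0,5,0,0,0],[9,0,4,0,0,0],[9,0,4,0,0,0],[9,0,4,0,0,0]]]';python3 -m creep '[[[0,0,0,0,0,0],[0,0,0,0,0,0],[0,0,0,0,0,0],[0,0,0,0,0,0],[0,0,0,0,0,0]]]';python3 -m creep '[[[0,0,0,0,0,0],[0,0,0,0,0,0],[0,0,0,0,0,0]]]';  python3 - <<'E'
from h import *
s=robot.observe();T=R.from_euler('xyz',s['tool_rot']).as_matrix(); print('tips',s['tool_pos']+T@[0,0,.178],s['contact_force'])
E
```

```text
time: 5.88
tool_pos: [0.4751, -0.0303, 0.4041]
tool_rot: [-3.1, -0.515, -0.027]
contact_force: [-1.2, -1.4, -0.6]
opening: 0.0004
time: 6.3
tool_pos: [0.5234, -0.0304, 0.4286]
tool_rot: [-3.101, -0.516, -0.027]
contact_force: [-1.1, -0.3, 0.4]
opening: 0.0005
time: 6.72
tool_pos: [0.5242, -0.0303, 0.4288]
tool_rot: [-3.101, -0.516, -0.026]
contact_force: [-0.2, -0.3, 0.1]
opening: 0.0003
time: 6.97
tool_pos: [0.5233, -0.0303, 0.4285]
tool_rot: [-3.101, -0.515, -0.027]
contact_force: [-0.2, 0.1, 0.6]
opening: 0.0006
tips [ 0.61116392 -0.02540516  0.27377571] [-0.1572807   0.08176525  0.56722043]
```

```bash
python3 -m creep '[[[12,0,4,0,0,0],[12,0,3,0,0,0],[12,0,2,0,0,0],[12,0,0,0,0,0],[12,0,0,0,0,0]]]'; python3 -m creep '[[[10,0,0,0,0,0],[8,0,0,0,0,0],[6,0,0,0,0,0],[6,0,0,0,0,0],[0,0,0,0,0,0]]]'; python3 - <<'E'
from h import *
im,m,P=cam('side'); s=robot.observe();T=R.from_euler('xyz',s['tool_rot']).as_matrix(); print('tips',s['tool_pos']+T@[0,0,.178],s['contact_force'])
cv2.imwrite('pics/v5.png',cv2.resize(im[20:320,120:420],None,fx=1.6,fy=1.6))
E
```

```text
time: 7.38
tool_pos: [0.5833, -0.0302, 0.4384]
tool_rot: [-3.101, -0.515, -0.027]
contact_force: [0.1, 0.3, -0.0]
opening: 0.0002
time: 7.8
tool_pos: [0.6166, -0.0302, 0.438]
tool_rot: [-3.101, -0.516, -0.028]
contact_force: [-0.4, -0.1, 0.3]
opening: 0.0005
tips [ 0.70394732 -0.02533922  0.28309233] [ 0.34136537 -0.4131438   0.43606873]
```

View pics/v5.png

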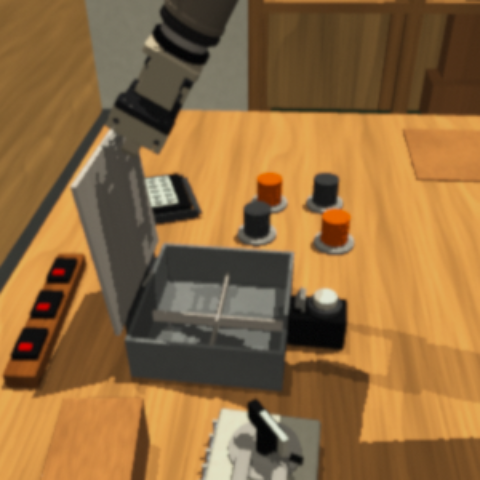

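```bash
python3 -m creep '[[[5,0,0,0,0,0],[3,0,0,0,0,0],[0,0,0,0,0,0],[-8,0,0,0,0,0],[-12,0,0,0,0,0]]]'; python3 -m creep '[[[-20,0,0,0,6,0],[-20,-10,-5,0,6,0],[-10,-20,-10,0,6,0],[0,-35,-10,0,6,0],[0,-38,-15,0,5,0]]]' -1; python3 - <<'E'
from h import *
im,m,P=cam('side'); cv2.imwrite('pics/s6.png',im); im,m,P=cam('scene'); cv2.imwrite('pics/sc6.png',im); s=robot.observe();T=R.from_euler('xyz',s['tool_rot']).as_matrix(); print('tips',s['tool_pos']+T@[0,0,.178],s['contact_force'])
E
```

```text
time: 8.27
tool_pos: [0.6022, -0.0302, 0.4382]
tool_rot: [-3.101, -0.508, -0.026]
contact_force: [-0.5, -0.0, 0.4]
opening: 0.0001
time: 8.68
tool_pos: [0.5455, -0.1291, 0.4033]
tool_rot: [-3.112, 0.007, -0.015]
contact_force: [1.5, -0.1, 0.3]
opening: 0.0289
tips [ 0.5437181  -0.12784113  0.22129872] [1.2094332  0.22959654 0.15664716]
```

```bash
python3 -m creep '[[[-2,-30,-20,-0.8,0,0],[-2,-30,-20,-0.8,0,0],[-2,-30,-20,0,0,0],[-2,-25,-20,0,0,0],[0,0,-20,0,0,0]]]';python3 - <<'E'
from h import *
im,m,P=cam('wrist'); cv2.imwrite('pics/w2.png',im); np.save('w2.npy',P)
b=cv2.imread('pics/s6.png'); c=cv2.imread('pics/sc6.png')
out=np.hstack([cv2.resize(b[60:300,150:400],(300,288)),im[:288]]);cv2.imwrite('pics/v6.png',out[:, :800]); print(out.shape)
s=robot.observe();print(s['tool_pos'],s['tool_rot'],proj(m,P,(.537,-.245,.062)))
E
```

```text
time: 9.2
tool_pos: [0.5376, -0.2512, 0.3016]
tool_rot: [3.137, -0.007, -0.02]
contact_force: [-0.7, 0.8, -0.8]
opening: 0.0706
(288, 812, 3)
[ 0.53673887 -0.24906455  0.29715984] [-3.14123615e+00 -4.17539807e-04 -1.97892641e-02] (np.float64(248.20029183714868), np.float64(204.7854342848534))
```

View pics/v6.png

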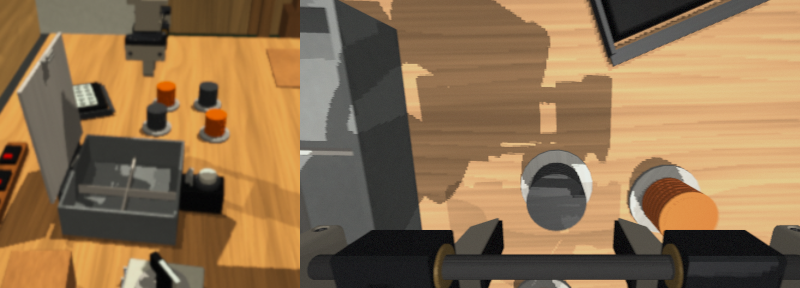

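The lid leans open on its own. The black module's top disc is centred at about (256,201) in the wrist view.

```bash
python3 - <<'E'
from h import *
_,m,_=cam('wrist',0);P=np.load('w2.npy');im=cv2.imread('pics/w2.png')
for uv in((256,201),(226,201),(286,201),(256,231)): print(onz(m,P,*uv,.062))
# flange circle (top z .008): fit from edges approx
for uv in((220,183),(292,186),(256,150)): print('fl',onz(m,P,*uv,.008))
for n in('case corner nearbottom',): pass
E
```

```text
[ 0.54026585 -0.25172878  0.062     ]
[ 0.54080993 -0.22624783  0.062     ]
[ 0.53972118 -0.27723711  0.062     ]
[ 0.51246635 -0.25112316  0.062     ]
fl [ 0.54240848 -0.21426801  0.008     ]
fl [ 0.53759662 -0.28909538  0.008     ]
fl [ 0.57590716 -0.25238073  0.008     ]
```

```bash
python3 -m creep '[[[2,-2.5,-30,0,0,0],[0,0,-30,0,0,0],[0,0,-25,0,0,0],[0,0,-10,0,0,0],[0,0,0,0,0,0]]]'; python3 -m creep '[[[0,0,0,0,0,0],[0,0,0,0,0,0],[0,0,0,0,0,0],[0,0,0,0,0,0],[0,0,0,0,0,0]]]' 1 20
```

```text
time: 9.67
tool_pos: [0.539, -0.2485, 0.2021]
tool_rot: [-3.142, -0.007, -0.021]
contact_force: [0.1, 0.4, -0.1]
opening: 0.0918
time: 10.08
tool_pos: [0.5412, -0.2475, 0.2089]
tool_rot: [3.137, -0.016, -0.019]
contact_force: [-0.2, 0.0, 0.1]
opening: 0.0634
```

```bash
python3 -m creep '[[[0,0,0,0,0,0],[0,0,0,0,0,0],[0,0,0,0,0,0]]]'; python3 - <<'E'
from h import *
for i in range(1): print(robot.observe()['tool_pos'],robot.observe()['opening'])
# rim/bay geometry from side camera
im,m,P=cam('side'); cv2.imwrite('pics/s7.png',im)
E
```

```text
time: 10.33
tool_pos: [0.5415, -0.2478, 0.2108]
tool_rot: [3.136, -0.019, -0.019]
contact_force: [-0.5, 0.3, -1.2]
opening: 0.0516
[ 0.54152183 -0.24780927  0.21078677] 0.051648685423245716
```

```bash
python3 - <<'E'
from h import *
_,m,P=cam('side',0)
f=lambda u,v:(u/1.6+120,v/1.6+20)
for n,uv,z in(('NL rim',(287,350),.075),('FL rim',(131,347),.075),('NR',(294,254),.075),('FR',(164,247),.075),('cross',(219,322),.026),('NLbot',(284,386),0),('FLbot',(135,377),0)): print(n,onz(m,P,*f(*uv),z))
b=cv2.imread('pics/s7.png'); cv2.imwrite('pics/v7.png',cv2.resize(b[130:280,190:350],None,fx=4,fy=4,interpolation=cv2.INTER_CUBIC))
E
```

```text
NL rim [0.47014878 0.13816846 0.075     ]
FL rim [0.68485136 0.14956647 0.075     ]
NR [ 0.46407751 -0.0844337   0.075     ]
FR [ 0.68263145 -0.08884981  0.075     ]
cross [0.57648446 0.03662465 0.026     ]
NLbot [0.47153939 0.13662742 0.        ]
FLbot [0.69089226 0.13725705 0.        ]
```

View pics/v7.png

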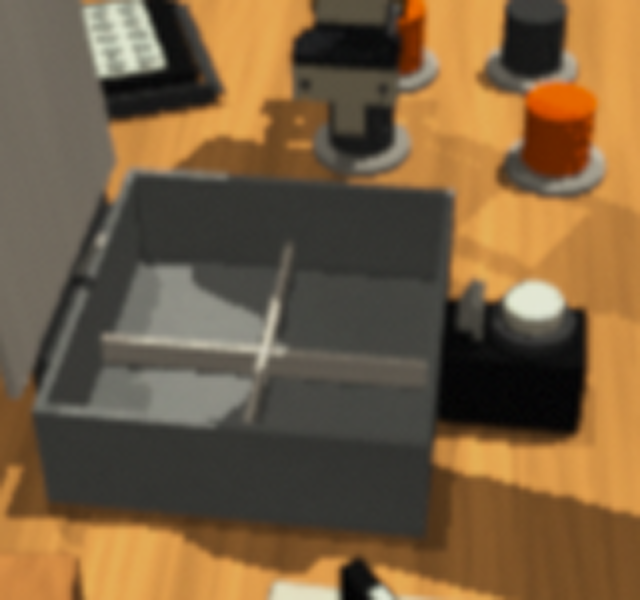

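```bash
python3 - <<'E'
from h import *
_,m,P=cam('side',0)
f=lambda u,v:(u/4+190,v/4+130)
for n,uv,z in(('NL rim',(436,437),.075),('FL rim',(40,408),.075),('NR',(452,190),.075),('FR',(132,172),.075),('cross',(262,354),.026),('button',(534,302),.085)): print(n,onz(m,P,*f(*uv),z))
_,m,P=cam('scene',0)
c=cv2.imread('pics/v4s.png')
h=np.array([.706,.0115]);t=np.radians(-2.4);ex=np.array([np.cos(t),np.sin(t)]);ey=np.array([-ex[1],ex[0]])
for o in(.112,.118,.12): 
    cc=h-ex*o; print(o,cc,'bay0',cc-.054*ex-.058*ey,'bay1',cc-.054*ex+.058*ey)
E
```

```text
NL rim [0.47092437 0.13975995 0.075     ]
FL rim [0.69255111 0.13473924 0.075     ]
NR [ 0.46613995 -0.08990524  0.075     ]
FR [ 0.68244563 -0.09529374  0.075     ]
cross [0.58108505 0.02674385 0.026     ]
button [0.41617894 0.03329496 0.085     ]
0.112 [0.59409824 0.01619007] bay0 [ 0.53771682 -0.03949777] bay1 [0.5425744  0.07640048]
0.118 [0.58810351 0.01644133] bay0 [ 0.53172209 -0.03924651] bay1 [0.53657966 0.07665174]
0.12 [0.58610526 0.01652508] bay0 [ 0.52972384 -0.03916276] bay1 [0.53458142 0.07673549]
```

```bash
python3 -m creep '[[[0,0,30,0,0,0],[0,0,35,0,0,0],[0,5,35,0,0,0],[0,20,5,0,0,0],[0,30,0,0,0,0]]]'; python3 -m creep '[[[-2,35,0,0,0.5,0],[-2,35,0,0,0.5,0],[-2,35,0,0,0,0],[-2,30,0,0,0,0],[-2,18,0,0,0,0]]]'; python3 -m creep '[[[0,0,0,0,0,0]]]'
```

```text
time: 10.8
tool_pos: [0.5396, -0.1956, 0.316]
tool_rot: [3.139, -0.012, -0.025]
contact_force: [-0.5, 0.4, -3.1]
opening: 0.0516
time: 11.22
tool_pos: [0.5278, -0.0364, 0.317]
tool_rot: [3.138, 0.005, -0.029]
contact_force: [-0.1, 0.7, -2.8]
opening: 0.0517
time: 11.3
tool_pos: [0.527, -0.0331, 0.3167]
tool_rot: [3.139, 0.006, -0.026]
contact_force: [-0.4, 0.6, -2.2]
opening: 0.0518
```

```bash
python3 -m creep '[[[2,-3,-25,0,0,0],[2,-2,-30,0,0,0],[0,0,-25,0,0,0],[0,0,-12,0,0,0]]]'; python3 -m creep '[[[0,0,-3,0,0,0],[0,0,-2,0,0,0]]]'
```

```text
time: 11.63
tool_pos: [0.532, -0.0374, 0.2255]
tool_rot: [3.137, -0.004, -0.022]
contact_force: [-0.9, 0.5, -2.5]
opening: 0.0516
time: 11.8
tool_pos: [0.5312, -0.0384, 0.2172]
tool_rot: [3.138, 0.002, -0.022]
contact_force: [0.8, -0.2, -2.3]
opening: 0.0514
```

```bash
python3 -m creep '[[[0,0,-2,0,0,0],[0,0,-1,0,0,0]]]';python3 -m creep '[[[0,0,-1.5,0,0,0],[0,0,0,0,0,0]]]'
```

```text
time: 11.97
tool_pos: [0.5312, -0.0391, 0.2158]
tool_rot: [3.138, 0.003, -0.023]
contact_force: [-1.0, 1.0, 2.1]
opening: 0.0517
time: 12.13
tool_pos: [0.5314, -0.0394, 0.2168]
tool_rot: [3.138, 0.001, -0.024]
contact_force: [-0.6, 0.2, -2.2]
opening: 0.0517
```

```bash
python3 -m creep '[[[0,0,-1,0,0,0],[0,0,0,0,0,0],[0,0,0,0,0,0],[0,0,0,0,0,0]]]' -0.45; python3 -m creep '[[[0,0,15,0,0,0],[0,0,35,0,0,0],[0,0,35,0,0,0],[0,-15,35,0,0,0],[-10,-35,0,0,0,0]]]'; python3 -m creep '[[[-15,-37,0,0,0,0],[-15,-37,0,0,0,0],[-15,-37,0,0,0,0],[-15,-37,0,0,0,0],[-15,-37,0,0,0,0]]]' -1;python3 - <<'E'
from h import *
for n in('side','scene'):
    im,m,P=cam(n); cv2.imwrite(f'pics/{n}8.png',im)
im,m,P=cam('wrist'); cv2.imwrite('pics/w8.png',im); np.save('w8.npy',P)
s=robot.observe();print(s['tool_pos'],s['tool_rot'],proj(m,P,(.405,-.363,.062)))
b=cv2.imread('pics/side8.png'); out=np.hstack([cv2.resize(b[120:280,190:350],(288,288)),im[:288]]);cv2.imwrite('pics/v8.png',out)
E
```

```text
time: 12.47
tool_pos: [0.5328, -0.0403, 0.2184]
tool_rot: [3.136, -0.006, -0.024]
contact_force: [-0.7, -0.2, 0.3]
opening: 0.0662
time: 12.88
tool_pos: [0.5226, -0.0873, 0.3414]
tool_rot: [3.138, -0.001, -0.018]
contact_force: [1.0, -0.7, 0.9]
opening: 0.0669
time: 13.3
tool_pos: [0.4455, -0.2773, 0.3465]
tool_rot: [3.133, -0.012, -0.01]
contact_force: [0.0, -0.8, 0.1]
opening: 0.0908
[ 0.44529017 -0.27827808  0.34610026] [ 3.13285425 -0.01154521 -0.01591726] (np.float64(332.99273072361035), np.float64(224.83765452981004))
```

View pics/v8.png

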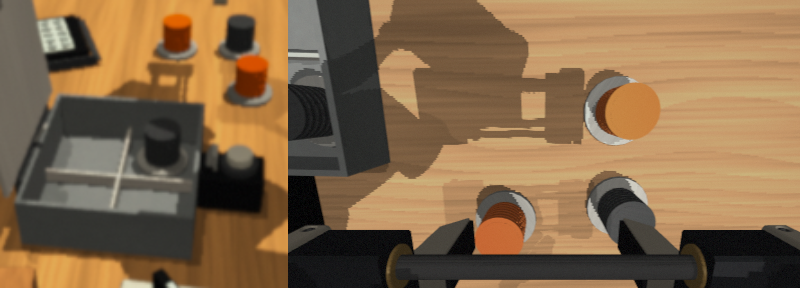

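```bash
python3 - <<'E'
from h import *
_,m,_=cam('wrist',0);P=np.load('w8.npy')
print('top',onz(m,P,343,213,.062),'flange',onz(m,P,329,206,.008))
im=cv2.imread('pics/w8.png'); g=cv2.cvtColor(im,cv2.COLOR_BGR2HSV)
for n,z in(('side0','s'),('side8','s'),('scene0','c'),('scene8','c')):
    _,mm,PP=cam('side' if z=='s' else 'scene',0)
    X=(.412,-.372,.062); print(n,proj(mm,PP,X))
E
```

```text
top [ 0.41809662 -0.37265588  0.062     ] flange [ 0.40659047 -0.37282827  0.008     ]
side0 (np.float64(321.1040210114142), np.float64(130.29961436478504))
side8 (np.float64(321.1040210114142), np.float64(130.29961436478504))
scene0 (np.float64(138.9417820697097), np.float64(277.19281090822125))
scene8 (np.float64(138.9417820697097), np.float64(277.19281090822125))
```

```bash
python3 -m creep '[[[-10,-24,-12,0.4,0.6,0],[-10,-24,-12,0,0,0],[-10,-24,-12,0,0,0],[-6,-22,-12,0,0,0],[0,0,0,0,0,0]]]'; python3 - <<'E'
from h import *
im,m,P=cam('wrist'); cv2.imwrite('pics/w9.png',im); np.save('w9.npy',P)
s=robot.observe();print(s['tool_pos'],s['tool_rot']);u,v=proj(m,P,(.409,-.372,.062));print(u,v)
hsv=cv2.cvtColor(im,cv2.COLOR_BGR2HSV)
mask=((hsv[...,2]<95)&(hsv[...,1]<90)).astype(np.uint8)*255
mask[228:]=0
n,l,st,c=cv2.connectedComponentsWithStats(cv2.morphologyEx(mask,cv2.MORPH_OPEN,np.ones((3,3))))
for i in range(1,n):
    if st[i,4]>300: print(st[i],c[i])
cv2.imwrite('pics/v9.png',cv2.resize(im[110:260,160:360],None,fx=3,fy=3))
E
```

```text
time: 13.87
tool_pos: [0.4111, -0.3704, 0.2975]
tool_rot: [3.14, -0.004, -0.01]
contact_force: [-1.5, -0.1, -0.3]
opening: 0.0919
[ 0.41163088 -0.36896293  0.29827272] [ 3.14096642 -0.004726   -0.00923428]
258.32716240042646 207.08591365576396
[217  82  29  30 321] [230.39875389  99.85358255]
[ 231  169   60   59 2976] [259.67540323 200.62197581]
```

View pics/v9.png

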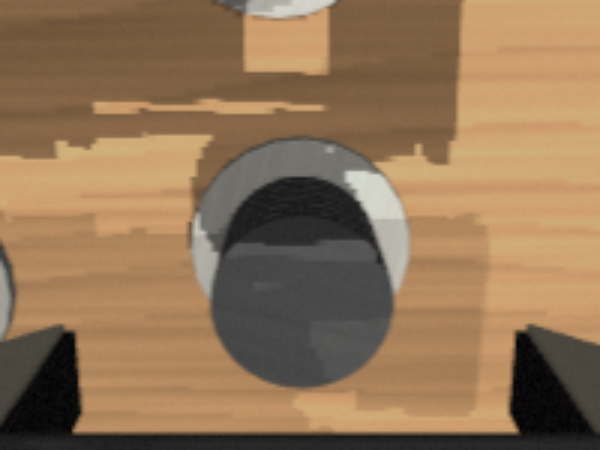

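```bash
python3 -m creep '[[[-3,-3,-30,0,0,0],[-2,-2,-30,0,0,0],[0,0,-25,0,0,0],[0,0,-8,0,0,0],[0,0,0,0,0,0]]]'; python3 -m creep '[[[0,0,0,0,0,0],[0,0,0,0,0,0],[0,0,0,0,0,0],[0,0,0,0,0,0],[0,0,0,0,0,0]]]' 1 20;python3 -m creep '[[[0,0,0,0,0,0],[0,0,0,0,0,0],[0,0,0,0,0,0]]]'
```

```text
time: 14.33
tool_pos: [0.4116, -0.3676, 0.2061]
tool_rot: [3.138, -0.01, -0.003]
contact_force: [-0.5, 0.5, 1.1]
opening: 0.0921
time: 14.75
tool_pos: [0.4147, -0.3661, 0.2118]
tool_rot: [3.133, -0.016, 0.001]
contact_force: [-0.8, 1.0, 0.3]
opening: 0.0629
time: 15.0
tool_pos: [0.4149, -0.3666, 0.2134]
tool_rot: [3.13, -0.018, 0.001]
contact_force: [-0.8, 0.4, -3.4]
opening: 0.0506
```

```bash
python3 -m creep '[[[0,0,0,0,0,0],[0,0,0,0,0,0],[0,0,0,0,0,0],[-4,-3,-4,0.3,0.5,0],[-4,-2,-4,0.3,0.5,0]]]' -0.6; python3 -m creep '[[[-0.4,0,-0.8,0,0,0],[-0.4,0,-0.8,0,0,0],[-0.4,0,-0.8,0,0,0],[-0.4,0,-0.8,0,0,0],[0,0,0,0,0,0]]]' 1 20
```

```text
time: 15.42
tool_pos: [0.4068, -0.3719, 0.2058]
tool_rot: [3.14, -0.0, 0.001]
contact_force: [0.8, 0.3, 0.4]
opening: 0.0732
time: 15.83
tool_pos: [0.4037, -0.3722, 0.2009]
tool_rot: [-3.14, 0.002, -0.0]
contact_force: [-0.4, 0.2, 2.0]
opening: 0.0517
```

```bash
python3 -m creep '[[[0,0,30,0,0,0],[0,0,38,0,0,0],[0,0,38,0,0,0],[5,18,5,0,0,0],[8,30,0,0,0,0]]]'; python3 -m creep '[[[11,36,0,0,0,0],[11,36,0,0,0,0],[11,36,0,0,0,0],[11,36,0,0,0,0],[11,36,0,0,0,0]]]'
```

```text
time: 16.25
tool_pos: [0.4147, -0.326, 0.3127]
tool_rot: [-3.136, 0.007, -0.005]
contact_force: [0.6, -0.4, -3.5]
opening: 0.0515
time: 16.67
tool_pos: [0.4695, -0.1409, 0.3135]
tool_rot: [-3.14, 0.004, -0.012]
contact_force: [1.0, -0.4, -2.5]
opening: 0.0517
```

```bash
python3 -m creep '[[[11,36,0,0,0,0],[11,36,0,0,0,0],[11,36,0,0,0,0],[11,36,0,0,0,0],[8,30,0,0,0,0]]]'; python3 -m creep '[[[3,12,0,0,0,0],[0,0,0,0,0,0]]]'
```

```text
time: 17.08
tool_pos: [0.5216, 0.0435, 0.3122]
tool_rot: [-3.14, 0.006, -0.012]
contact_force: [-0.1, -0.1, -2.1]
opening: 0.0516
time: 17.25
tool_pos: [0.525, 0.0622, 0.3113]
tool_rot: [-3.138, 0.007, -0.005]
contact_force: [-0.9, -0.4, -3.3]
opening: 0.0513
```

```bash
python3 -m creep '[[[4,8,-5,0,0,-0.5],[4,7,-20,0,0,-0.5],[0,0,-30,0,0,0],[0,0,-28,0,0,0],[0,0,-10,0,0,0]]]'; python3 -m creep '[[[0,0,-3,0,0,0],[0,0,-2,0,0,0]]]'
```

```text
time: 17.67
tool_pos: [0.5331, 0.0773, 0.2173]
tool_rot: [-3.139, -0.0, -0.019]
contact_force: [-1.0, 0.2, -2.2]
opening: 0.0521
time: 17.83
tool_pos: [0.532, 0.0759, 0.209]
tool_rot: [-3.14, 0.006, -0.02]
contact_force: [0.2, -0.4, -1.5]
opening: 0.0518
```

```bash
python3 -m creep '[[[0,0,-2,0,0,0],[0,0,-1,0,0,0]]]'; python3 -m creep '[[[0,0,-1,0,0,0],[0,0,0,0,0,0],[0,0,0,0,0,0],[0,0,0,0,0,0]]]' -0.45; python3 -m creep '[[[0,0,15,0,0,0],[0,0,35,0,0,0],[0,0,35,0,0,0],[-10,-15,35,0,0,0],[-35,-20,0,0,0,0]]]'; python3 -m creep '[[[-40,0,0,0,0,0],[-40,0,0,0,0,0],[0,0,0,0,0,0]]]' 1; python3 - <<'E'
from h import *
for n in('side','scene'):
    im,m,P=cam(n); cv2.imwrite(f'pics/{n}9.png',im)
a,b=cv2.imread('pics/side9.png'),cv2.imread('pics/scene9.png')
cv2.imwrite('pics/v10.png',np.hstack([cv2.resize(a[40:300,130:390],(400,400)),cv2.resize(b[90:310,120:340],(400,400))]))
E
```

```text
time: 18.0
tool_pos: [0.532, 0.0751, 0.2068]
tool_rot: [-3.14, 0.006, -0.021]
contact_force: [-4.4, 3.5, 8.3]
opening: 0.0517
time: 18.33
tool_pos: [0.5336, 0.0744, 0.2096]
tool_rot: [-3.14, -0.002, -0.022]
contact_force: [-0.6, -0.4, -0.2]
opening: 0.0663
time: 18.75
tool_pos: [0.4913, 0.0402, 0.3341]
tool_rot: [-3.141, -0.007, -0.019]
contact_force: [0.6, -1.3, 0.6]
opening: 0.0665
time: 19.0
tool_pos: [0.404, 0.0381, 0.336]
tool_rot: [3.141, -0.009, -0.021]
contact_force: [0.3, 0.9, -0.5]
opening: 0.051
```

View pics/v10.png

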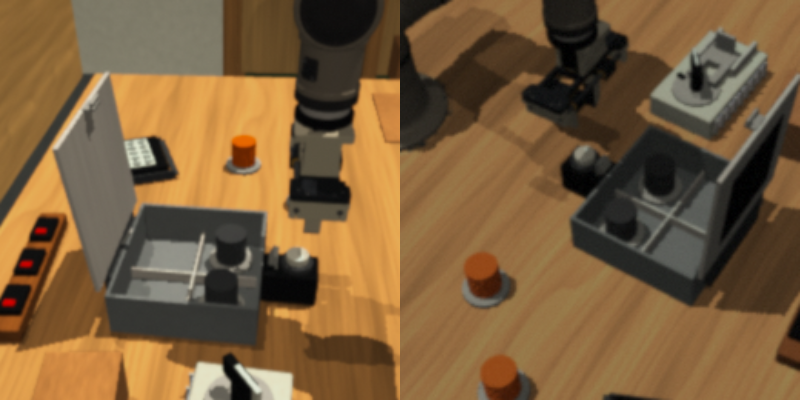

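Both modules stand upright in the near bays and the lid still leans back. Next I shut the lid: I turn the jaws to straddle its edge, coming in from the right side.

```bash
python3 -m creep '[[[15,-36,20,0,0,7],[15,-36,20,0,0,7],[15,-36,20,0,0,7],[15,-36,20,0,0,7],[15,-36,20,0,0,7]]]' -1; python3 -m creep '[[[20,-16,4,0,0,7],[20,-16,4,0,0,7],[20,-16,4,0,0,7],[20,-16,4,0,0,7],[20,-16,4,0,0,7]]]'; python3 -m creep '[[[0,0,0,0,0,7],[0,0,0,0,0,7],[0,0,0,0,0,7],[0,0,0,0,0,0]]]'
```

```text
time: 19.52
tool_pos: [0.4811, -0.1255, 0.4302]
tool_rot: [3.14, -0.017, 0.578]
contact_force: [1.6, -0.3, 0.1]
opening: 0.0719
time: 19.93
tool_pos: [0.5899, -0.2165, 0.4566]
tool_rot: [3.124, -0.02, 1.203]
contact_force: [0.6, 0.6, 0.4]
opening: 0.0916
time: 20.27
tool_pos: [0.5981, -0.2229, 0.4539]
tool_rot: [3.119, -0.018, 1.582]
contact_force: [0.1, 0.3, 0.5]
opening: 0.0919
```

```bash
python3 -m creep '[[[20,3,0,0.5,1,-0.5],[20,3,0,0.5,1,0],[20,3,0,0,0,0],[20,3,0,0,0,0],[13,3,0,0,0,0]]]'; python3 -m creep '[[[0,0,0,0,0,0]]]'
```

```text
time: 20.68
tool_pos: [0.6956, -0.2091, 0.4538]
tool_rot: [-3.13, -0.034, 1.55]
contact_force: [-0.1, -0.2, -0.1]
opening: 0.0919
time: 20.77
tool_pos: [0.698, -0.2082, 0.4523]
tool_rot: [-3.13, -0.034, 1.548]
contact_force: [0.6, -0.7, -0.1]
opening: 0.0915
```

```bash
python3 -m creep '[[[-1,30,0,0,0,0],[-1,30,0,0,0,0],[0,30,0,0,0,0],[0,30,0,0,0,0],[0,15,0,0,0,0]]]'; python3 - <<'E'
from h import *
s=robot.observe();T=R.from_euler('xyz',s['tool_rot']).as_matrix(); print('tips',s['tool_pos']+T@[0,0,.178],s['qpos'])
E
```

```text
time: 21.18
tool_pos: [0.6963, -0.0745, 0.4483]
tool_rot: [-3.129, -0.032, 1.524]
contact_force: [-0.2, -0.1, 0.1]
opening: 0.0919
tips [ 0.69428533 -0.06874373  0.2704029 ] [-0.22165979  0.67627854  0.8495503   0.02890979  1.63373665 -0.17358245]
```

```bash
python3 -m creep '[[[0,0,0,0,0,0],[0,0,0,0,0,0],[0,0,0,0,0,0],[0,0,0,0,0,0],[0,0,0,0,0,0]]]' 0.02 20; python3 -m creep '[[[-6,0,0,0,0,0],[-6,0,0,0,0,0],[-6,0,0,0,0,0],[-6,0,0,0,0,0],[-6,0,0,0,0,0]]]'; python3 -m creep '[[[-6,0,-1,0,0,0],[-6,0,-1,0,0,0],[-6,0,-1,0,0,0],[-6,0,-1,0,0,0],[-6,0,-1,0,0,0]]]'; python3 - <<'E'
from h import *
s=robot.observe();T=R.from_euler('xyz',s['tool_rot']).as_matrix(); print('tips',s['tool_pos']+T@[0,0,.178],s['contact_force'])
E
```

```text
time: 21.6
tool_pos: [0.6959, -0.074, 0.449]
tool_rot: [-3.131, -0.03, 1.52]
contact_force: [-0.3, 0.5, 0.2]
opening: 0.063
time: 22.02
tool_pos: [0.6649, -0.0802, 0.4476]
tool_rot: [-3.13, -0.029, 1.511]
contact_force: [-0.6, 0.6, 0.5]
opening: 0.0454
time: 22.43
tool_pos: [0.6316, -0.0852, 0.4423]
tool_rot: [-3.129, -0.028, 1.503]
contact_force: [-0.0, -0.2, 0.1]
opening: 0.045
tips [ 0.62976511 -0.07996591  0.26436053] [-0.0279897  -0.20411459  0.13039073]
```

```bash
python3 -m creep '[[[-6,4,-4,0,0,0],[-6,4,-4,0,0,0],[-6,4,-4,0,0,0],[-6,4,-4,0,0,0],[-6,4,-4,0,0,0]]]'; python3 -m creep '[[[-4,3,-3,0,0,0],[0,0,0,0,0,0],[0,0,0,0,0,0]]]'; python3 - <<'E'
from h import *
im,m,P=cam('side'); cv2.imwrite('pics/s11.png',im)
im,m,P=cam('scene'); cv2.imwrite('pics/sc11.png',im)
s=robot.observe();T=R.from_euler('xyz',s['tool_rot']).as_matrix(); print('tips',s['tool_pos']+T@[0,0,.178],s['contact_force'])
# left lid edge line in side view: predicted for angles
t=np.radians(-2.4);ex=np.array([np.cos(t),np.sin(t),0]);ey=np.array([-ex[1],ex[0],0]);h=np.array([.706,.0115,.08])
_,m,P=cam('side',0)
for th in(.4,.6,.8,1.,1.2,1.4,1.66):
    c=h+.118*ey-.239*np.cos(th)*ex+np.array([0,0,.239*np.sin(th)]); d=h-.118*ey-.239*np.cos(th)*ex+np.array([0,0,.239*np.sin(th)])
    print(th,np.round(proj(m,P,c)),np.round(proj(m,P,d)))
g=cv2.cvtColor(im,cv2.COLOR_BGR2GRAY)
d=cv2.absdiff(cv2.imread('pics/s11.png'),cv2.imread('pics/side9.png')).max(2)>40
# coarse ascii
b=cv2.imread('pics/s11.png'); hsv=cv2.cvtColor(b,cv2.COLOR_BGR2HSV); w=((hsv[...,1]<60)&(hsv[...,2]>120)).astype(np.uint8)*255
n,l,st,ce=cv2.connectedComponentsWithStats(w)
for i in range(1,n):
    if st[i,4]>300: print(st[i])
E
```

```text
time: 22.85
tool_pos: [0.5981, -0.0704, 0.4223]
tool_rot: [-3.129, -0.026, 1.494]
contact_force: [-1.0, 0.0, 0.7]
opening: 0.045
time: 23.1
tool_pos: [0.5921, -0.0686, 0.4187]
tool_rot: [-3.127, -0.026, 1.491]
contact_force: [-0.8, 0.3, 0.0]
opening: 0.045
tips [ 0.59018239 -0.06383577  0.24087913] [-0.93724625 -0.09488597  0.97917446]
0.4 [291. 204.] [299. 144.]
0.6 [280. 187.] [290. 129.]
0.8 [264. 171.] [278. 114.]
1.0 [244. 156.] [262. 102.]
1.2 [221. 145.] [244.  93.]
1.4 [196. 138.] [224.  87.]
1.66 [164. 135.] [198.  85.]
[ 171    0   69   87 3922]
[203 130  28  20 422]
[ 233  276   85  108 5575]
```

```bash
python3 - <<'E'
import cv2
g=cv2.cvtColor(cv2.imread('pics/s11.png'),cv2.COLOR_BGR2HSV)
s=cv2.resize(g[80:250,150:330],(90,42),interpolation=cv2.INTER_AREA)
for r in s: print(''.join('w' if p[1]>90 and p[2]>90 else ' .:-=+*#%@'[::-1][min(9,p[2]//26)] for p in r))
E
```

```text
wwwwwwwwwwwwwwwww++++++++++++#@@@@@@@%####%#%#***************#%@@@@@@@%%%*wwwwwwwwwwwwww*w
wwwwwwwwwwwwwwwww++++======+%@@@@@@@@@@@@@@@@@%%%%%%%%#####%#%@@@@@@@@@@%*w***************
wwwwwwwwwwwwwwwww##*wwwwwwwww##%%%%#ww*######%%#######%%@@@@@@@@%@@@@@@#wwwwwwwwwwwwwwwwww
wwwwwwwwwwwwwwww##wwwwwwwwwwww**###www#@%%%%%%*wwwwwwwww%@@@@@@wwwww*##wwwwwwwwwwwwwwwwwww
wwwwwwwwwwwwww###wwwwwwwwwwwwww*##*ww#@@@@@@%%#**wwwwww%@@@@@%%wwwww**wwwwwwwwwwwwwwwwwwww
wwwwwwwwwwwww###wwwwwwwwwwwwwwwwwwwwwww###%%##wwwwwwwww*@@@@@%wwwwww*wwwwwwwwwwwwwwwwwwwww
wwwwwwwwwwww##*wwwwwwwwwwwwwwwwwwwwwwwwwwww****wwwwwwwww####wwwwwwwwwwwwwwwwwwwwwwwwwwwwww
wwwwwwwwww###wwwwwwwwwwwwwwwwwwwwwwwwwwwwww**#%wwwwwww+##***wwwwwwwwwwwwwwwwwwwwwwwwwwwwww
wwwwwwwww###wwwwwwwwwwwwwwwwwwwwwwwwwwwwwww***%wwwwww*******wwwwwwwwwwwwwwwwwwwwwwwwwwwwww
wwwwwwww###wwwwwwwwwwwwwwwwwwwwwwwwwwwwwwwww**%wwwww*++ww***wwwwwwwwwwwwwwwwwwwwwwwwwwwwww
wwwwww*##*wwwwwwwwwwwwwwwwwwwwwwwwwwwwwwwwww+*%www*#+:www**wwwwwwwwwwwwwwwwwwwwwwwwwwwwwww
wwwww###wwwwwwwwwwwwwwwwwwwwwwwwwwwwwwwwwwwwwwwww##+=++ww*wwwwwwwwwwwwwwwwwwwwwwwwwwwwwwww
wwww###w
[... 2021 characters left out ...]
%%%%%%*********************++*%@@@%%%%%%*++*####@@@@@@@@@@@@@@@
www#wwwwwwwwwwwwwwwwww++*#%%%%%%%%%%%%##############****#@@@%%%%%%%#******#@@@@@@@@@@@@@@@
ww#wwwwwwwwwwwwwwwwwww*w#%%%%%%%%%%%%%#%%%%%%%%%%%%####*#@@@%%%%%%%#**####%@@@@@@@@@@@@@@@
w#*wwwwwwwwwwwwwwwwwwwww#%%%%%%%%%%%%########%%%%%###%%#%@@@@@@@@@%*+#%%##%@@@@@@@@@@@@@@@
##wwwwwwwwwwwwwwwwwwwwww##%#############*************#**##%%%%%%%%%#*#%%###%%%%%%%%@@@@@@@
#wwwwwwwwwwwwwwwwwwwwwww*##################################################***ww****####*w
wwwwwwwwwwwwwwwwwwwwwwwww###################################%%%%%%%%%%%%#%#**wwwwwww**#*ww
wwwwwwwwwwwwwwwwwwwwwwwww###########################################%#%%%#**wwwwwwwwwwwwww
```

```bash
python3 -m creep '[[[2,0,15,0,0,0],[2,0,20,0,0,0],[0,0,25,0,0,0],[0,5,10,0,0,0],[-10,15,0,0,0,0]]]'; python3 -m creep '[[[-13,15,-5,0,0,0],[-13,15,-5,0,0,0],[-13,15,-5,0,0,0],[-13,15,-5,0,0,0],[-13,15,-5,0,0,0]]]' 1;  python3 -m creep '[[[0,0,-10,0,0,0],[0,0,-10,0,0,0],[0,0,-10,0,0,0],[0,0,-10,0,0,0],[0,0,0,0,0,0]]]'; python3 - <<'E'
from h import *
s=robot.observe();T=R.from_euler('xyz',s['tool_rot']).as_matrix(); print('tips',s['tool_pos']+T@[0,0,.178],s['contact_force'])
E
```

```text
time: 23.62
tool_pos: [0.5885, -0.0517, 0.4902]
tool_rot: [-3.127, -0.025, 1.487]
contact_force: [-0.5, 0.0, -0.4]
opening: 0.0452
time: 24.03
tool_pos: [0.5237, 0.0241, 0.4682]
tool_rot: [-3.139, -0.024, 1.484]
contact_force: [0.1, 0.7, -0.4]
opening: 0.0158
time: 24.45
tool_pos: [0.5227, 0.0272, 0.4292]
tool_rot: [3.138, -0.025, 1.488]
contact_force: [0.2, -0.2, -0.6]
opening: 0.0007
tips [0.52375886 0.03160122 0.25122128] [ 0.18423423 -0.17770564 -0.56369376]
```

```bash
python3 -m creep '[[[-2,-5,-10,0,0,0],[-2,-5,-10,0,0,0],[-1,0,-10,0,0,0],[-1,0,-10,0,0,0],[-1,0,-10,0,0,0]]]';  python3 -m creep '[[[-2,0,-10,0,0,0],[-2,0,-10,0,0,0],[-2,0,-10,0,0,0],[-2,0,-10,0,0,0]]]'; python3 -m creep '[[[-2,0,-10,0,0,0],[-2,0,-10,0,0,0],[-2,0,-10,0,0,0],[-2,0,-10,0,0,0]]]'
```

```text
time: 24.87
tool_pos: [0.5184, 0.0159, 0.3828]
tool_rot: [3.126, -0.025, 1.488]
contact_force: [0.6, 0.6, 0.0]
opening: 0.0003
time: 25.2
tool_pos: [0.5127, 0.0149, 0.3443]
tool_rot: [3.119, -0.025, 1.487]
contact_force: [-0.7, 0.2, 1.1]
opening: 0.0003
time: 25.53
tool_pos: [0.5073, 0.0139, 0.306]
tool_rot: [3.111, -0.024, 1.486]
contact_force: [-0.6, -0.2, 1.8]
opening: 0.0006
```

```bash
python3 -m creep '[[[-4,0,-9,0,0.5,0],[-4,0,-9,0,0.5,0],[-4,0,-8,0,0,0],[-3,0,-8,0,0,0]]]';  python3 -m creep '[[[0,0,-6,0,0,0],[0,0,-5,0,0,0]]]'; python3 - <<'E'
from h import *
s=robot.observe();T=R.from_euler('xyz',s['tool_rot']).as_matrix(); print('tips',s['tool_pos']+T@[0,0,.178],s['contact_force'])
E
```

```text
time: 25.87
tool_pos: [0.4948, 0.0131, 0.2727]
tool_rot: [3.12, -0.023, 1.485]
contact_force: [3.8, 1.4, 8.1]
opening: 0.0004
time: 26.03
tool_pos: [0.4946, 0.013, 0.2614]
tool_rot: [3.119, -0.023, 1.484]
contact_force: [-0.1, 0.9, 1.6]
opening: 0.0003
tips [0.49893022 0.01663705 0.08348255] [-0.09234967  0.91120613  1.63432113]
```

```bash
python3 -m creep '[[[0,0,-3,0,0,0],[0,0,-2,0,0,0]]]';  python3 -m creep '[[[0,0,-2,0,0,0],[0,0,0,0,0,0]]]'; python3 -m creep '[[[0,0,8,0,0,0],[0,0,15,0,0,0],[0,0,20,0,0,0],[0,0,0,0,0,0],[0,0,0,0,0,0]]]'; python3 - <<'E'
from h import *
im,m,P=cam('side'); cv2.imwrite('pics/s12.png',im)
g=cv2.cvtColor(im,cv2.COLOR_BGR2HSV)
s=cv2.resize(g[150:265,180:340],(80,29),interpolation=cv2.INTER_AREA)
for r in s: print(''.join('w' if p[1]>90 and p[2]>90 else ' .:-=+*#%@'[::-1][min(9,p[2]//26)] for p in r))
E
```

```text
time: 26.2
tool_pos: [0.4946, 0.013, 0.259]
tool_rot: [3.118, -0.023, 1.485]
contact_force: [-11.8, 0.1, 38.6]
opening: 0.0006
time: 26.37
tool_pos: [0.4942, 0.0131, 0.2605]
tool_rot: [3.117, -0.022, 1.485]
contact_force: [-0.8, -0.4, 1.5]
opening: 0.0003
time: 26.78
tool_pos: [0.4937, 0.013, 0.3055]
tool_rot: [3.119, -0.022, 1.485]
contact_force: [-1.1, -0.1, -0.7]
opening: 0.0008
wwwwwwwwwwww#@%%%@@@@@@@@@@@%%%%ww%@@@@@%%%%%%@@@@@%######*********#@@@@@@@@%%ww
wwwwwwwwwwwww@@@@@%%%%%%%%%%##*www*##%#wwwwwwwwww#%%%%%%%%%%%%%%%%%%@@@@@@@@@#ww
wwwwwwwwwwwww*#*w**wwwwwwwwwwwwwwwww*##wwwwwwwwww%%%%%%#%%%%%%#wwwwwww*@@@@@@%ww
wwwwwwwwwwwwwwwwwwwwwwwwwwwwwwwwwwww*wwwwwwwwwww%@@@@@%%@@@@@@*wwwwwwww*#####*ww
wwwwwwwwwwwwwwwwwwwwwwwwwwwwwwwwwwwwwwwwwwwwwwwww##%@@%%@@@@@%wwwwww###%##*wwww:
wwwwwwwwwwwwwwwwwww.................wwwwwwwwwwwwwwww**#%###*wwwwwwww*******wwww-
wwwwwwwwwwwwwwwwww.................................=**#%***-...wwwwwww****+====-
wwwwwwwwwwwwwwww*=.......=++====---:::::::.........=**#%**+:...wwwwwwwwwwwwwwwww
wwwwwwwwwwwwwwww+.......=%@@@@@@@@@@@@%%%%%%%#####****##**=....wwww
[... 933 characters left out ...]
++++++++++=:..-+++++++++++++++++#@@@@@@@@@@@@@@@@#ww
wwwwwwwww######################********+++++++++++++++++++++#%%%%@@@@@@@@@@@@www
wwwwwwwww*############################################*****wwwwwwwwww**####*wwww
wwwwwwwwww######################################%%%%%%%%###wwwwwwwwwwwwwwwwwwwww
wwwwwwwwww##############################################%##wwwwwwwwwwwwwwwwwwwww
wwwwwwwwww*################################################**wwwwwwww****wwwwwww
wwwwwwwwwww################################################*****ww*************w
wwwwwwwwwwwwwwwwwwwwww****#################################***wwwww*********#***
wwwwwwwwwwwwwwwwwwwwwwwwwwwwwwwwwwwwwww*******#############***wwwwwwwwwww*wwwww*
```

Side view numerics show the lid lying flat with the gripper clear of it, so it is latched. Next is the dimmer, seen from above.

```bash
python3 -m creep '[[[0,40,12,0,1,0],[0,40,12,0,0.5,0],[0,40,12,0,0,0],[0,40,12,0,0,0],[0,40,0,0,0,0]]]' -0.3; python3 -m creep '[[[0,5,0,0,0,0],[0,0,0,0,0,0]]]'; python3 - <<'E'
from h import *
im,m,P=cam('wrist'); cv2.imwrite('pics/w13.png',im); np.save('w13.npy',P)
for n in('side','scene'):
    i2,_,_=cam(n); cv2.imwrite(f'pics/{n}13.png',i2)
s=robot.observe();print(s['tool_pos'],s['tool_rot'],s['qpos'])
for X in((.456,.295,.051),(.489,.29,.113),(.502,.377,.1)): print(proj(m,P,X))
a,b=cv2.imread('pics/w13.png'),cv2.imread('pics/side13.png')
cv2.imwrite('pics/v13.png',np.vstack([a[20:270],np.hstack([cv2.resize(b[265:384,210:340],(256,235),interpolation=cv2.INTER_CUBIC),cv2.resize(cv2.imread('pics/scene13.png')[90:180,240:340],(256,235),interpolation=cv2.INTER_CUBIC)])]))
E
```

```text
time: 27.25
tool_pos: [0.4936, 0.2116, 0.3506]
tool_rot: [-3.129, -0.016, 1.469]
contact_force: [1.5, -0.1, -0.2]
opening: 0.0292
time: 27.42
tool_pos: [0.4924, 0.2236, 0.3491]
tool_rot: [-3.128, -0.018, 1.477]
contact_force: [0.2, -1.1, 0.4]
opening: 0.0422
[0.49274788 0.2208785  0.34897197] [-3.12696386 -0.01689797  1.47297629] [0.27392444 0.4207287  1.56608214 0.02294396 1.1623715  0.36242811]
(np.float64(218.6760572560699), np.float64(121.66709967832257))
(np.float64(249.40280424211488), np.float64(126.76276657163925))
(np.float64(255.6880443740451), np.float64(3.801772440378244))
```

View pics/v13.png

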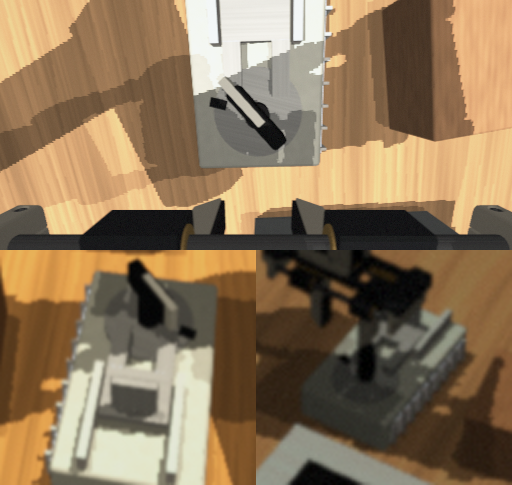

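The mark is at (218,123), as predicted. The knob's bar runs from its white pointer end at (224,100) to its black end at (279,167). The lock's tab lies beyond the knob, on its +y side.

```bash
python3 - <<'E'
from h import *
_,m,_=cam('wrist',0);P=np.load('w13.npy');im=cv2.imread('pics/w13.png')
mk=onz(m,P,218,123,.051);print('mark',mk)
print('ringc',onz(m,P,255,134,.051))
for z in(.09,.10,.11): 
    f,b=onz(m,P,224,100,z),onz(m,P,279,167,z); c=f+(b-f)*40/70
    print(z,f,b,'len',np.linalg.norm(f-b),'axis',c,'d',np.linalg.norm((mk-c)[:2]),'ptr ang',np.degrees(np.arctan2(*(f-c)[1::-1])),'mark ang',np.degrees(np.arctan2(*(mk-c)[1::-1])))
# unit corners near edge
print('edge',onz(m,P,198,186,.04),onz(m,P,321,185,.04), onz(m,P,186,20,.04),onz(m,P,327,20,.04))
# white line mask
g=cv2.cvtColor(im,cv2.COLOR_BGR2HSV); sub=im[85:180,205:300]
for r in cv2.resize(g,None,fx=1,fy=1)[88:176:2,206:296]: print(''.join(' .:-=+*#%@'[min(9,p[2]//26)] for p in r))
E
```

```text
mark [0.45515662 0.29378123 0.051     ]
ringc [0.4908711  0.27962522 0.051     ]
0.09 [0.46887986 0.31277293 0.09      ] [0.510634   0.25160436 0.09      ] len 0.0740608042596648 axis [0.49273937 0.27781947 0.09      ] d 0.040831862346802174 ptr ang 124.31775015062382 mark ang 156.98858237762275
0.1 [0.47015789 0.31222883 0.1       ] [0.5101721  0.25360922 0.1       ] len 0.0709746149054351 axis [0.49302315 0.27873191 0.1       ] d 0.040747471494450786 ptr ang 124.31775015062378 mark ang 158.32560215351157
0.11 [0.47143592 0.31168473 0.11      ] [0.50971019 0.25561407 0.11      ] len 0.06788842555120543 axis [0.49330693 0.27964435 0.11      ] d 0.040685354289296934 ptr ang 124.31775015062381 mark ang 159.667437419628
edge [0.42237922 0.22844328 0.04      ] [0.55729547 0.21739946 0.04      ] [0.43581018 0.39031445 0.04      ] [0.56802809 0.37736716 0.04      ]
@@@@@@@@@@@@@@@@@@@@@@@@@@@@@@@@@@%*****#%%#******************+===+***********************
@@@@@@@@@@@@@@@@@@@@@@@@@@@@@@@@@@%*+*++*****+****************++==+***********************
@@@@@@@@@@@@@@@@@@@@@@@@@@@@@@@#+*+++++++++*+*
[... 3075 characters left out ...]
===============================-.                    :-=====+++
=========++==============---================================-.                 :-=====++++
==+====+=+=++=================-=--=-=========================-:             .-==========++
====+==+====+===========================--=====================-:         .=+*+=========++
==+========+==========++=====---================-=-==============-.     :=+**++===========
===========================+=====-==-=---=-===================-=====----+****+============
========================================++====-=---==============-======******+===========
==================================+=+====+=============-=-===========+==******+====+====++
```

```bash
python3 -m creep '[[[0,12,0,0,0,7],[0,12,0,0,0,7],[0,12,0,0,0,7],[0,12,0,0,0,7],[0,10,0,0,0,6]]]' -0.3; python3 -m creep '[[[0,0,0,0,0,4],[0,0,0,0,0,0]]]'; cat >> h.py <<'E'
def tip():
    s=robot.observe();T=R.from_euler('xyz',s['tool_rot']).as_matrix(); z=T[:,2]
    print('tip',np.round(s['tool_pos']+T@[0,0,.178],4),'z',np.round(z,3),'xdir deg',np.round(np.degrees(np.arctan2(T[1,0],T[0,0])),1),'F',np.round(s['contact_force'],1),'M',np.round(s['torque'],2),'op',round(s['opening'],4))
E
python3 -c "from h import *;tip()"
```

```text
time: 27.98
tool_pos: [0.4949, 0.2703, 0.3466]
tool_rot: [-3.121, -0.014, 2.075]
contact_force: [-1.1, 0.9, -0.2]
opening: 0.0597
time: 28.15
tool_pos: [0.4958, 0.2683, 0.3455]
tool_rot: [-3.119, -0.014, 2.15]
contact_force: [0.4, -0.9, 0.4]
opening: 0.0597
tip [0.491  0.2683 0.1676] z [-0.027 -0.    -1.   ] xdir deg 123.2 F [ 0.4 -0.9  0.4] M [ 0.   -0.12 -0.03] op 0.0597
```

```bash
python3 -m creep '[[[-4,11,-10,0,-1.5,1],[0,0,-25,0,0,0],[0,0,-25,0,0,0],[0,0,-20,0,0,0],[0,0,-8,0,0,0]]]'; python3 -c "from h import *;tip()"
```

```text
time: 28.57
tool_pos: [0.4943, 0.272, 0.2567]
tool_rot: [3.136, 0.003, 2.146]
contact_force: [0.1, -0.8, 0.1]
opening: 0.0596
tip [0.4954 0.2721 0.0787] z [ 0.006  0.    -1.   ] xdir deg 123.0 F [ 0.1 -0.8  0.1] M [ 0.04 -0.09  0.02] op 0.0596
```

```bash
python3 -m creep '[[[-2,5,-2,0,0,1],[-1.5,3,0,0,0,0.5],[0,0,0,0,0,0]]]'; python3 -c "from h import *;tip()"; python3 -m creep '[[[0,0,0,0,0,0],[0,0,0,0,0,0],[0,0,0,0,0,0],[0,0,0,0,0,0],[0,0,0,0,0,0]]]' 1 15; python3 -m creep '[[[0,0,0,0,0,0],[0,0,0,0,0,0],[0,0,0,0,0,0],[0,0,0,0,0,0]]]'; python3 -c "from h import *;tip()"
```

```text
time: 28.82
tool_pos: [0.4912, 0.2776, 0.2532]
tool_rot: [3.141, 0.002, 2.167]
contact_force: [0.4, 0.5, -0.0]
opening: 0.0597
tip [0.4916 0.2774 0.0752] z [ 0.002 -0.001 -1.   ] xdir deg 124.1 F [ 0.4  0.5 -0. ] M [ 0.03 -0.2   0.03] op 0.0597
time: 29.23
tool_pos: [0.4923, 0.2781, 0.2575]
tool_rot: [3.133, 0.004, 2.166]
contact_force: [0.3, -0.9, -0.4]
opening: 0.0308
time: 29.57
tool_pos: [0.4929, 0.2786, 0.2579]
tool_rot: [3.13, 0.004, 2.166]
contact_force: [0.3, -0.1, 0.0]
opening: 0.021
tip [0.495  0.2791 0.08  ] z [ 0.012  0.003 -1.   ] xdir deg 124.1 F [ 0.3 -0.1  0. ] M [ 0.01 -0.21 -0.01] op 0.021
```

```bash
python3 -m creep '[[[0,0,-1,0,0,0],[0,0,0,0,0,0],[0,0,0,0,0,0],[0,0,0,0,0,0]]]'; python3 -c "from h import *;tip()
im,m,P=cam('side'); cv2.imwrite('pics/s14.png',im)"
```

```text
time: 29.9
tool_pos: [0.4928, 0.2786, 0.258]
tool_rot: [3.13, 0.004, 2.166]
contact_force: [0.9, 0.6, 0.1]
opening: 0.0209
tip [0.495  0.2791 0.08  ] z [ 0.012  0.003 -1.   ] xdir deg 124.1 F [0.9 0.6 0.1] M [ 0.04 -0.22 -0.02] op 0.0209
```

```bash
python3 -m creep '[[[0,0,0,0,0,0],[0,0,0,0,0,0],[-1,0,6,0.3,-0.5,0],[-1,0,6,0,0,0]]]' 0.2; python3 -c "from h import *;tip()"; python3 -m creep '[[[0,0,-1,0,0,0],[0,0,-1,0,0,0],[0,0,-1,0,0,0],[0,0,0,0,0,0],[0,0,0,0,0,0]]]' 1 15;python3 -m creep '[[[0,0,0,0,0,0],[0,0,0,0,0,0]]]'; python3 -c "from h import *;tip()"
```

```text
time: 30.28
tool_pos: [0.4902, 0.2782, 0.2691]
tool_rot: [3.123, 0.004, 2.166]
contact_force: [-0.1, 1.4, 0.0]
opening: 0.036
tip [0.4934 0.2794 0.0912] z [ 0.018  0.007 -1.   ] xdir deg 124.1 F [-0.1  1.4  0. ] M [ 0.04 -0.16 -0.  ] op 0.036
time: 30.7
tool_pos: [0.4905, 0.2785, 0.2684]
tool_rot: [3.118, 0.005, 2.166]
contact_force: [1.2, 0.7, 1.0]
opening: 0.0141
time: 30.87
tool_pos: [0.4906, 0.2785, 0.2684]
tool_rot: [3.118, 0.005, 2.166]
contact_force: [0.9, 1.3, 1.5]
opening: 0.0145
tip [0.4945 0.2801 0.0904] z [ 0.022  0.009 -1.   ] xdir deg 124.1 F [0.9 1.3 1.5] M [-0.01  0.02 -0.02] op 0.0145
```

```bash
python3 -m creep '[[[0,0,0,0,0,5],[0,0,0,0,0,5],[0,0,0,0,0,5],[0,0,0,0,0,5],[0,0,0,0,0,5]]]'; python3 -c "from h import *;tip()"; python3 -m creep '[[[0,0,0,0,0,5],[0,0,0,0,0,3],[0,0,0,0,0,0]]]'; python3 -c "from h import *;tip()"
```

```text
time: 31.28
tool_pos: [0.4916, 0.2778, 0.2684]
tool_rot: [3.118, 0.008, 2.619]
contact_force: [2.4, 0.2, -0.1]
opening: 0.0143
tip [0.4948 0.2807 0.0904] z [ 0.018  0.016 -1.   ] xdir deg 150.0 F [ 2.4  0.2 -0.1] M [-0.09 -0.1  -0.04] op 0.0143
time: 31.53
tool_pos: [0.4921, 0.2775, 0.2684]
tool_rot: [3.118, 0.008, 2.769]
contact_force: [0.7, 0.4, 0.7]
opening: 0.0142
tip [0.495  0.2809 0.0904] z [ 0.016  0.019 -1.   ] xdir deg 158.6 F [0.7 0.4 0.7] M [0.07 0.08 0.03] op 0.0142
```

```bash
python3 -m creep '[[[0,0,0,0,0,0],[0,0,0,0,0,0],[0,0,0,0,0,0],[0,0,0,0,0,0],[0,0,20,0,0,0]]]' 0; python3 -m creep '[[[0,0,35,0,0,0],[0,0,35,0,0,-7],[0,-5,15,0,0,-7],[0,-10,0,0,0,-7],[0,-10,0,0,0,-7]]]'; python3 -m creep '[[[0,-10,0,0,0,-7],[0,-6,0,0,0,-7],[0,0,0,0,0,-7],[0,0,0,0,0,-7],[0,0,0,0,0,-7]]]' 1; python3 -m creep '[[[0,0,0,0.5,0.5,-7],[0,0,0,0.5,0.5,-3],[0,0,0,0,0,0]]]'; python3 - <<'E'
from h import *
tip(); im,m,P=cam('wrist'); cv2.imwrite('pics/w15.png',im); np.save('w15.npy',P)
for n in('side','scene'):
    i2,_,_=cam(n); cv2.imwrite(f'pics/{n}15.png',i2)
for X in((.4555,.294,.051),(.4555,.294,.1),(.4925,.279,.1),(.502,.377,.1)): print(np.round(proj(m,P,X),1))
g=cv2.cvtColor(im,cv2.COLOR_BGR2HSV)
s=cv2.resize(g[0:220,180:340],(160,74),interpolation=cv2.INTER_AREA)
for i,r in enumerate(s): print('%3d '%(i*220//74)+''.join('w' if p[1]>90 and p[2]>70 else ' .:-=+*#%@'[min(9,p[2]//26)] for p in r))
E
```

```text
time: 31.95
tool_pos: [0.4908, 0.277, 0.2848]
tool_rot: [3.124, 0.002, 2.763]
contact_force: [-0.4, -0.3, -0.3]
opening: 0.0423
time: 32.37
tool_pos: [0.4899, 0.2524, 0.3755]
tool_rot: [3.122, -0.001, 2.262]
contact_force: [0.2, 0.6, -0.4]
opening: 0.0458
time: 32.78
tool_pos: [0.4893, 0.2335, 0.3765]
tool_rot: [3.121, 0.001, 1.635]
contact_force: [-0.4, -0.5, -0.4]
opening: 0.0174
time: 33.03
tool_pos: [0.4889, 0.2331, 0.3761]
tool_rot: [3.141, -0.015, 1.449]
contact_force: [-0.2, 0.0, -0.4]
opening: 0.0009
tip [0.4892 0.2358 0.1981] z [ 0.002  0.015 -1.   ] xdir deg 83.0 F [-0.2  0.  -0.4] M [-0.   -0.12  0.  ] op 0.0009
[220.7 130.7]
[213.8 134.2]
[255.4 145.5]
[252.2  27.6]
  0 wwww%@@@@@@@@@@@@@@@@@@@@@@@@@@@@#-=+*****#%@@@@@@@@@@@@@@@@@@@@@@@@@@@@@@@@@@@@@@@@@@@@@@@@@@@@@@@@@@%*=%@@@@@@@@%***%@@@@@@@@@@@@@@%#*+=wwwwwwwwwwwwwwwwwwwwww
  2 wwww%%@@@@@@@@@@@@@@@@@@@@@@@@@@@%==+****%%@@@@@@@@@@@@@@@@@@@@@@@@@@@@@@@@@@@@@@@@@@@@@@@@@@@@@@@@@@@@#=%@@@@@@@@%***%@@@@@@@@@@@@@@%#**wwwwwwwwwwwwwwwwwwwwwww
  5 wwww%%@@@@@@@@@@@@@@@@@@@@@@@@@@@%+-+****%@@@@@@@@@@@@@@@@@@@@@@@@@@@@@@@@@@@@@
[... 11096 characters left out ...]
wwwwwwwwwwwwwwwwwwwwwwwwwwwwwwwwwwwwwwww
208 wwwwwwwwwwwwwwwwwwwwwwwwwwwwwwwwwwwwwwwwwwwwwwwwwwwwwwwwwwwwwwwwwwwwwwwwwwwwwwwwwwwwwwwwwwwwwwwwwwwwwwwwwwwwwwwwwwwwwwwwwwwwwwwwwwwwwwwwwwwwwwwwwwwwwwwwwwwwwwww
211 wwwwwwwwwwwwwwwwwwwwwwwwwwwwwwwwwwwwwwwwwwwwwwwwwwwwwwwwwwwwwwwwwwwwwwwwwwwwwwwwwwwwwwwwwwwwwwwwwwwwwwwwwwwwwwwwwwwwwwwwwwwwwwwwwwwwwwwwwwwwwwwwwwwwwwwwwwwwwwww
214 wwwwwwwwwwwwwwwwwwwwwwwwwwwwwwwwwwwwwwwwwwwwwwwwwwwwwwwwwwwwwwwwwwwwwwwwwwwwwwwwwwwwwwwwwwwwwwwwwwwwwwwwwwwwwwwwwwwwwwwwwwwwwwwwwwwwwwwwwwwwwwwwwwwwwwwwwwwwwwww
217 wwwwwwwwwwwwwwwwwwwwwwwwwwwwwwwwwwwwwwwwwwwwwwwwwwwwwwwwwwwwwwwwwwwwww***wwwwwwwwww#+*##wwwwwwwwwwwwwwwwwwwwwwwwwwwwwwwwwwwwwwwwwwwwwwwwwwwwwwwwwwwwwwwwwwwwwwww
```

The pointer tip is at (211,135). The mark lifted to bar-top height projects to (213,135), so the two agree within about 2 mm. Next I measure the lock tab, whose front top edge is near (250,21).

```bash
python3 - <<'E'
from h import *
_,m,_=cam('wrist',0);P=np.load('w15.npy')
for z in(.10,.113): print('ptr',z,onz(m,P,211.5,135.3,z))
print('mark from top edge', onz(m,P,220,125,.051))
for z in(.085,.09,.095,.1,.105): print(z,'front-top L,R',onz(m,P,180+48,22.5,z)[:2],onz(m,P,180+92.5,20,z)[:2],'base(z-.04)',onz(m,P,180+52.5,34.5,z-.04)[:2],onz(m,P,180+91,31.5,z-.04)[:2])
E
```

```text
ptr 0.1 [0.45322199 0.29329631 0.1       ]
ptr 0.113 [0.45550874 0.29409064 0.113     ]
mark from top edge [0.45567981 0.30011864 0.051     ]
0.085 front-top L,R [0.48148328 0.38753363] [0.52074056 0.38470744] base(z-.04) [0.48192541 0.38774497] [0.52139292 0.38569138]
0.09 front-top L,R [0.48179433 0.3860886 ] [0.52032939 0.3833144 ] base(z-.04) [0.48218947 0.38648193] [0.52102404 0.38446127]
0.095 front-top L,R [0.48210538 0.38464356] [0.51991822 0.38192135] base(z-.04) [0.48245352 0.38521889] [0.52065516 0.38323117]
0.1 front-top L,R [0.48241644 0.38319852] [0.51950706 0.38052831] base(z-.04) [0.48271758 0.38395586] [0.52028629 0.38200106]
0.105 front-top L,R [0.48272749 0.38175348] [0.51909589 0.37913526] base(z-.04) [0.48298163 0.38269282] [0.51991741 0.38077096]
```

```bash
python3 -m creep '[[[3,37,0,-0.5,0,0],[3,37,0,-0.3,0,0],[3,37,0,0,0,0],[3,37,0,0,0,0],[3,37,0,0,0,0]]]' 1; python3 -m creep '[[[0,0,-15,0,0,0]]]'; python3 -c "from h import *;tip()"
```

```text
time: 33.6
tool_pos: [0.5047, 0.4181, 0.377]
tool_rot: [3.137, 0.004, 1.45]
contact_force: [1.3, -0.0, -0.8]
opening: 0.0007
time: 33.68
tool_pos: [0.5043, 0.424, 0.3643]
tool_rot: [3.132, -0.003, 1.456]
contact_force: [-0.3, -0.9, 1.3]
opening: 0.0007
tip [0.5061 0.4243 0.1863] z [ 0.01   0.002 -1.   ] xdir deg 83.4 F [-0.3 -0.9  1.3] M [-0.03 -0.11  0.  ] op 0.0007
```

```bash
python3 -m creep '[[[-3,0,-30,0,0,0],[-1,0,-30,0,0,0],[0,0,-28,0,0,0],[0,0,-20,0,0,0],[0,0,-4,0,0,0]]]'; python3 -c "from h import *;tip()"; python3 -m creep '[[[0,-8,0,0,0,0],[-0.5,-8,0,0,0,0],[-0.5,-5,0,0,0,0],[-0.5,-5,0,0,0,0]]]'; python3 -c "from h import *;tip()"
```

```text
time: 34.1
tool_pos: [0.4978, 0.4282, 0.2461]
tool_rot: [3.129, -0.003, 1.471]
contact_force: [0.1, -0.2, 0.5]
opening: 0.0006
tip [0.5    0.4285 0.0682] z [ 0.013  0.002 -1.   ] xdir deg 84.3 F [ 0.1 -0.2  0.5] M [-0.06  0.    0.05] op 0.0006
time: 34.43
tool_pos: [0.4964, 0.4008, 0.2473]
tool_rot: [3.128, -0.003, 1.475]
contact_force: [-0.2, 0.2, -0.2]
opening: 0.0008
tip [0.4988 0.401  0.0693] z [ 0.013  0.002 -1.   ] xdir deg 84.5 F [-0.2  0.2 -0.2] M [-0.01 -0.1   0.01] op 0.0008
```

```bash
python3 -m creep '[[[-0.5,-5,0,0,0,0],[-0.5,-5,0,0,0,0],[-0.5,-5,0,0,0,0],[-0.5,-5,0,0,0,0],[-0.5,-5,0,0,0,0]]]'; python3 -m creep '[[[-0.5,-5,0,0,0,0],[-0.5,-5,0,0,0,0],[-0.5,-4,0,0,0,0]]]'; python3 -c "from h import *;tip()"
```

```text
time: 34.85
tool_pos: [0.4946, 0.3733, 0.2522]
tool_rot: [3.122, -0.01, 1.474]
contact_force: [0.8, 1.8, -1.2]
opening: 0.0003
time: 35.1
tool_pos: [0.4932, 0.3578, 0.2526]
tool_rot: [3.121, -0.011, 1.474]
contact_force: [1.0, 1.5, -0.6]
opening: 0.0005
tip [0.4971 0.3593 0.0746] z [ 0.022  0.009 -1.   ] xdir deg 84.4 F [ 1.   1.5 -0.6] M [ 0.3  -0.18  0.1 ] op 0.0005
```

```bash
python3 -m creep '[[[-0.3,-4,-1,0,0,0],[-0.3,-4,-1,0,0,0]]]'; python3 -m creep '[[[-0.3,-3,0,0,0,0],[-0.3,-3,0,0,0,0]]]';  python3 -m creep '[[[-0.3,-3,0,0,0,0],[0,0,0,0,0,0]]]'; python3 -c "from h import *;tip()"
```

```text
time: 35.27
tool_pos: [0.4927, 0.349, 0.2512]
tool_rot: [3.119, -0.011, 1.474]
contact_force: [-0.6, 1.8, 0.9]
opening: 0.0005
time: 35.43
tool_pos: [0.4921, 0.3453, 0.2514]
tool_rot: [3.117, -0.021, 1.473]
contact_force: [0.2, 24.3, -8.9]
opening: 0.0004
time: 35.6
tool_pos: [0.4916, 0.3452, 0.2512]
tool_rot: [3.115, -0.03, 1.474]
contact_force: [-0.2, -0.2, 0.0]
opening: 0.0005
tip [0.4968 0.3499 0.0733] z [ 0.029  0.027 -0.999] xdir deg 84.4 F [-0.2 -0.2  0. ] M [-0.05 -0.11 -0.03] op 0.0005
```

The push ended on a hard stop at tip y 0.350, where 0.352 was expected. I'll back off and check numerically.

```bash
python3 -m creep '[[[0,10,0,0,0,0],[0,10,5,0,0,0],[0,0,30,0,0,0],[0,0,35,0,0,0],[0,0,35,0,0,0]]]'; python3 -m creep '[[[0,-30,10,0,0,0],[0,-35,0,0,0,0],[0,-35,0,0,0,0],[0,-25,0,0,0,0],[0,0,0,0,0,0]]]'; python3 - <<'E'
from h import *
tip(); im,m,P=cam('wrist'); cv2.imwrite('pics/w16.png',im)
for n,X in dict(mark_z113=(.4555,.294,.113),mark=(.4555,.294,.051),tabfront_exp=(.497,.334,.09)).items(): print(n,np.round(proj(m,P,X),1))
g=cv2.cvtColor(im,cv2.COLOR_BGR2HSV)
s=cv2.resize(g[40:200,190:310],(80,54),interpolation=cv2.INTER_AREA)
for i,r in enumerate(s): print('%3d '%(40+i*160//54)+''.join('w' if p[1]>90 and p[2]>70 else ' .:-=+*#%@'[min(9,p[2]//26)] for p in r))
a,b=cam('side')[0],cv2.imread('pics/s12.png'); hs=cv2.cvtColor(a,cv2.COLOR_BGR2HSV)
s=cv2.resize(hs[170:265,180:340],(80,24),interpolation=cv2.INTER_AREA)
for r in s: print(''.join('w' if p[1]>90 and p[2]>90 else ' .:-=+*#%@'[::-1][min(9,p[2]//26)] for p in r))
E
```

```text
time: 36.02
tool_pos: [0.4891, 0.3662, 0.3504]
tool_rot: [3.133, -0.015, 1.473]
contact_force: [0.9, 0.5, 0.5]
opening: 0.0007
time: 36.43
tool_pos: [0.4889, 0.2418, 0.373]
tool_rot: [3.116, -0.021, 1.48]
contact_force: [0.7, 1.2, 0.6]
opening: 0.0005
tip [0.4937 0.2452 0.1951] z [ 0.027  0.019 -0.999] xdir deg 84.8 F [0.7 1.2 0.6] M [-0.03 -0.09 -0.03] op 0.0005
mark_z113 [206.8 146.3]
mark [215.6 139.7]
tabfront_exp [249.5  95.5]
 40 @@@@@@@@@@@@@@@%-+***%@@@@@@@@@@@@@@@@@@@@@@@@@@@@@@@@@@@@%%%+#@@@@@#**%@@@@@@@@
 42 @@@@@@@@@@@@@@@%==**#%@@@@@@@@@@@@@@@@@@@@@@@@@@@@@@@@@@@@%%%+#@@@@@#*#@@@@@@@@@
 45 @@@@@@@@@@@@@@@%==***%@@@@@@@@@@@@@@@@@@@@@@@@@@@@@@@@@@@@%%%+#@@@@@##@@@@@@@@@@
 48 @@@@@@@@@@@@@@@%+=***%@@@@@@@@@@@@@@@@@@@@@@@@@@@@@@@@@@@@@%%+#@@@@@##@@@@@@@@@@
 51 @@@@@@@@@@@@@@@@+=+**#@@@@@@@@@@@@@@@@@@@@@@@@@@@@@@@@@@@@@%%+#@@@@@##@@@@@@@@@@
 54 @@@@@@@@@@@@@@@@*-+**#@@@@@@@@@@@@@@@@@@@@@@@@@@@@@@@@@@@@@%%+#@@@@@##@@@@@@@@@@
 57 @@@@@@@@@@%@@@@@*=+**#@@@@@@@@@@@@@@@@@@@@@@@@@@@@@@@@@@@@@%%+#@@@@%*#@@@@@@@@@@
 60 @@@@@@@@@@%@@@@@#=+**#@@@@@@@@@@@@@@@@@@@@@@@@@@@@@@@@@@@@%%%+#@@
[... 5169 characters left out ...]
....................:+***%#***=.+@@@@@@@@@@@@@@@@#ww
wwwwwwwww##########**######***+++++++====----:::::=*#%#*+=:.*%%%%@@@@@@@@@@@@www
wwwwwwwww*####################################*##***###**++=wwwwwwwwwww****wwwww
wwwwwwwwww################################################*wwwwwwwwwwwwwwwwwwwww
wwwwwwwwww################################################*wwwwwwwwwwwwwwwwwwwww
wwwwwwwwwww###############################################wwwwwwwwwwwwwwwwwwwwww
wwwwwwwwwww*##############################################wwwwwwwwwwwwwwwwwwwwww
wwwwwwwwwwwwwwwwwwwwwwwww**###############################wwwwwwwwwwwwwwwwwwwwww
wwwwwwwwwwwwwwwwwwwwwwwwwwwwwwwwwwwwwwwwwww******########*wwwwwwwwwwwwwwwwwwwwww
```

```bash
python3 -c "
from cell import robot
robot.hand_in(); print(robot.observe()['time'])"
```

```text
the job is handed in; nothing more can be done
the job is handed in; nothing more can be done
```

I ran every step in the required order and handed the job in after about 36.5 s of robot time. The cell gives no verdict, so what follows rests on my own checks.

**What I did**
- **Lid opened:** I pressed the button, steadied the popped lid from underneath with the closed fingers, and swung it back until it leaned open by itself.
- **Modules:** I set the two black modules in the two bays nearest the button, right and left. They were the only two modules on the counter; the two orange look-alikes were left alone.
- **Lid shut:** I lowered the lid between the jaws and pressed it down until it latched.
- **Dimmer:** I turned the knob about 34° anticlockwise to the mark, then pushed the lock to its end stop.

**Last checks**
- **Modules:** both stood upright in their bays in the side and overhead pictures before the lid was closed.
- **Lid:** it stayed flat with the gripper off it, both just after shutting and at the end.
- **Pointer and mark:** they agreed within about 2 mm by camera, against the 6 mm allowed.
- **Lock:** it hit the stop at 24 N, within about 2 mm of the position I expected for full travel.
- **Gripper:** it was clear of everything at hand-in.

**What did not go smoothly or is less certain**
- The first grip on the second module was off-centre, so I let go and regripped it.
- The first grip on the knob closed at 21 mm, probably on the neck below the bar. I regripped higher, at the 14 mm bar.
- Pressing the lid shut briefly peaked at about 39 N, with only the fingertips in contact.
- The contact force while steadying the lid was close to the sensor noise. I judged that step from the pictures and from holding still.
- The final checks of the lid, pointer and lock were numerical, because I had used all 16 picture views.

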